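# Lock the sample canisters away in the dry box

## Task

Put every sample canister that stands on the bench into the dry box and lock it up again: unlock the box's quarter-turn catch with the slotted key from the stand, slide the top window fully open, set the canisters down (do not drop them) upright on the compartment floor, slide the window fully shut, turn the catch fully back to locked with the key, and leave the key standing in its stand. Turn the catch only with the key, never with the fingers, and leave the dish and the bottle where they are.

Things in the scene. Friction and masses are not known exactly. Their poses are not given: they have to be found in the camera images.
- cabinet: the dry box, a fixed low white enclosure 240 mm (own x, away from the robot) by 490 mm (own y, to the robot's left), 80 mm high, possibly turned a few degrees; origin on the bench under its middle. Its -y half is the open-topped compartment, its +y half a closed purge unit; a deck 60 mm wide along the near side (x = -125..-65 mm) carries the lock
- compartment (a point): centre of the sample compartment's floor, 20 mm above the bench; axes as the cabinet's. The compartment is 165 mm (x) by 225 mm (y) inside, centred on this point within 0.5 mm, its walls rising 60 mm above the floor
- door (a joint): the sliding clear top window, 174 x 235 mm, top face 86 mm above the bench: 0 = fully shut over the compartment, 0.220 m = fully open, slid to the cabinet's +y over the purge unit (only the last 10 mm of the compartment stay covered). About 1.5 N of friction; stays where left. While locked, its lug strikes the lock's tongue after about 6 mm
- door_handle (a point): middle of the window's pull, an upright black plate 70 mm long (cabinet x), 12 mm thick (cabinet y), reaching from 86 to 120 mm above the bench; this point is 103 mm above the bench and moves with the window
- lock (a joint): the quarter-turn lock: 0 = locked (tongue to the cabinet's -y, slot along the cabinet's y), 1.571 rad = unlocked (tongue to the cabinet's -x, slot along the cabinet's x). Clockwise seen from above unlocks, counter-clockwise locks; stops at both ends; about 0.06 N m of friction; stays where left; may start up to 0.1 rad from locked
- lock_slot (a point): centre of the slot's mouth, on the lock's vertical axis, 98 mm above the bench (top of the brass lock head, which is 36 mm across and rises 18 mm above the deck). The point turns with the lock: its own y axis lies along the slot. The slot is 7 mm wide, 32 mm long, open at its ends, 9 mm deep
- key: the key: a blade tool standing blade-down in its stand, 76 mm tall in all, 0.08 kg; origin at the centre of the blade's lower edge, z up along the tool. Blade 24 mm wide (own x), 4 mm thick (own y), 14 mm long (z = 0..14 mm); above it a flange 42 x 32 mm (z = 14..20 mm); above that a flat handle 30 mm wide (own x), 14 mm thick (own y), z = 20..76 mm
- stand: the key's stand, a fixed black block 70 (own x) x 56 x 30 mm high, origin at the centre of its underside, with a slot 30 mm (own x) x 9 mm (own y), 22 mm deep, in its top. The key stands with its blade in the slot and its flange on the block's top, so the key's origin is 16 mm above the stand's
- can1: plain steel sample canister standing upright, a closed round can 50 mm in diameter and 50 mm tall, about 0.16 kg, origin at the centre of its underside, z up. There are 2 to 4 canisters (can1..can4, all alike); absent ones read None from the start
- can2: plain steel sample canister standing upright, a closed round can 50 mm in diameter and 50 mm tall, about 0.16 kg, origin at the centre of its underside, z up. There are 2 to 4 canisters (can1..can4, all alike); absent ones read None from the start
- can3: plain steel sample canister standing upright, a closed round can 50 mm in diameter and 50 mm tall, about 0.16 kg, origin at the centre of its underside, z up. There are 2 to 4 canisters (can1..can4, all alike); absent ones read None from the start
- can4: plain steel sample canister standing upright, a closed round can 50 mm in diameter and 50 mm tall, about 0.16 kg, origin at the centre of its underside, z up. There are 2 to 4 canisters (can1..can4, all alike); absent ones read None from the start
- dish: bystander: a low glass dish 90 mm wide, origin under its centre; leave alone
- bottle: bystander: a white plastic bottle 60 mm wide, 130 mm tall, origin under its centre; leave alone
Mind the look-alikes: they are no part of the job. Leave any blue look-alike of the can4 alone.

How it is judged (in metres and radians):
On the way, in this order (a step that is already met when the one before it is completed fails the run):
1. the lock is turned to unlocked (value of joint lock above 1.35 rad), for 0.2 s.
2. the window is slid fully open (value of joint door above 0.2 m), for 0.2 s.
3. every canister stands released in the compartment, the window still open (x of can1 in the frame of compartment between -0.07 and 0.07 m and y of can1 in the frame of compartment between -0.1 and 0.1 m and z of can1 in the frame of compartment between -0.006 and 0.008 m and angle between each of can1, can2, can3, can4's own z axis and vertical below 0.12 rad and x of can2 in the frame of compartment between -0.07 and 0.07 m and y of can2 in the frame of compartment between -0.1 and 0.1 m and z of can2 in the frame of compartment between -0.006 and 0.008 m and x of can3 in the frame of compartment between -0.07 and 0.07 m and y of can3 in the frame of compartment between -0.1 and 0.1 m and z of can3 in the frame of compartment between -0.006 and 0.008 m and x of can4 in the frame of compartment between -0.07 and 0.07 m and y of can4 in the frame of compartment between -0.1 and 0.1 m and z of can4 in the frame of compartment between -0.006 and 0.008 m and contact force between the fingers and can1 below 0.1 N and contact force between the fingers and can2 below 0.1 N and contact force between the fingers and can3 below 0.1 N and contact force between the fingers and can4 below 0.1 N and linear speed of each of can1, can2, can3, can4 below 0.03 m/s and value of joint door above 0.15 m), for 0.2 s.
4. the window is slid fully shut (value of joint door below 0.008 m), for 0.2 s.
5. the lock is turned back to locked (value of joint lock below 0.22 rad and value of joint door below 0.008 m), for 0.2 s.
At the end, for the whole second after the job is handed in: Every canister present stands upright (within 0.12 rad) at rest on the compartment floor, the window is shut to within 8 mm, the lock is within 0.22 rad of locked, and the key stands upright (0.12 rad) in its stand, within 10 mm of its middle sideways and with its flange down on the block (5 mm) (all of step 5 and x of can1 in the frame of compartment between -0.07 and 0.07 m and y of can1 in the frame of compartment between -0.1 and 0.1 m and z of can1 in the frame of compartment between -0.006 and 0.008 m and angle between each of can1, can2, can3, can4, key's own z axis and vertical below 0.12 rad and x of can2 in the frame of compartment between -0.07 and 0.07 m and y of can2 in the frame of compartment between -0.1 and 0.1 m and z of can2 in the frame of compartment between -0.006 and 0.008 m and x of can3 in the frame of compartment between -0.07 and 0.07 m and y of can3 in the frame of compartment between -0.1 and 0.1 m and z of can3 in the frame of compartment between -0.006 and 0.008 m and x of can4 in the frame of compartment between -0.07 and 0.07 m and y of can4 in the frame of compartment between -0.1 and 0.1 m and z of can4 in the frame of compartment between -0.006 and 0.008 m and linear speed of each of can1, can2, can3, can4, key below 0.03 m/s and horizontal distance between key and stand below 0.01 m and z of key in the frame of stand between 0.011 and 0.021 m); the robot touches nothing.
It fails at once if the lock is turned or pushed with the fingers instead of the key (contact force between the fingers and lock above 2 N).
It fails at once if a canister is dropped (falls freely from more than about 3 cm) ((contact force between the fingers and can1 below 0.05 N and linear speed of can1 above 0.65 m/s and height (world z) of can1 above 0.03 m) or (contact force between the fingers and can2 below 0.05 N and linear speed of can2 above 0.65 m/s and height (world z) of can2 above 0.03 m) or (contact force between the fingers and can3 below 0.05 N and linear speed of can3 above 0.65 m/s and height (world z) of can3 above 0.03 m) or (contact force between the fingers and can4 below 0.05 N and linear speed of can4 above 0.65 m/s and height (world z) of can4 above 0.03 m)).
It fails at once if a bystander is moved more than 3 cm (distance of any of dish, bottle from where it was at the start of the episode above 0.03 m).
Of can1, can2, can3, can4 only 2 to 4 are there at a start; the rules pass over those that are not, and their reading is None.
At some moment in a run one of can1, can2, can3, can4 may be knocked a few centimetres aside while the robot is not near it.
It also fails if it takes over 210 s, if anything falls off the work surface, if the arm or the gripper's body presses on something with over 40 N, if the wrist force passes 120 N, or if a joint passes its speed limit or range.

## Robot

A 6-joint arm with a two-finger parallel gripper is mounted at the origin on the work surface. World frame = base frame: x ahead of the robot, y to its left, z up, the work surface at z = 0. Lengths are in mm, angles in rad, forces in N, time in s.
With the tool pointing down it reaches from about 400 to 925 mm from the base axis. Payload 12.5 kg.
Tool frame: the origin (TCP) lies at the very end of the fingers, on their centre line; the grasp point (between the pads) lies 19 mm behind it; z points along the fingers, y is the line along which they close (so a half turn about z gives the same grasp; the last joint's range is limited). The gripper opens to 95 mm and grips with 3 to 60 N. Pads are 20 mm wide; open, the fingers measure 119 mm over their backs; the gripper's body (75 mm by 180 mm) begins 59 mm behind the grasp point.
Start: joints at [1.17, 0.491, 1.559, -0, 1.092, -0.106], TCP at [181.576, 598.061, 214.661] pointing down, gripper open.
Joint ranges: [-3.1, 3.1], [-0.84, 2.19], [0.05, 2.79], [-1.13, 4.28], [0.06, 2.93], [-2.69, 2.69]. Speed limits (rad/s): [2.22, 2.22, 2.79, 3.14, 3.14, 3.14].

## Interface

Orientations are given as [roll, pitch, yaw] about the fixed x, y, z axes, in that order (R = Rz(yaw) Ry(pitch) Rx(roll)).
In Python, from cell import state, imaging, env, spot_in, mark_of gives the robot as it stands. The module is installed in compiled form; this text tells all that it offers.
- The arm moves only by the tool step_arm, never from a script. Its argument "increments" is a list of rows, each an object with "slide": the shift along the tool's x, y, z in m, a list of three; "roll": the turn about the tool's z in rad. A call has 1 to 5 rows; each row is the pose to reach, as a shift and turn from the pose commanded when the call began, along the tool's axes at that moment; what a row does not reach only later rows make up. A row lasts 1/8 s, in which the tool goes at most 62.5 mm and 10.7 degrees, less where a joint would pass 70% of its speed; a pose out of reach is approached as far as the arm can. A call with a gripper value outside its range is refused whole. "fingers" is the opening, from 0 (shut) to 1 (fully open), set as the call begins (left out, the last holds). The fingers move at their own pace and stop on an object; the grip force is fixed at half the most. Time passes only in rows, so rows that repeat a pose let the fingers close. It gives the time, the measured TCP pose, the force, the opening and the grip force at its end, in the units of the state.
- state(): the state, without advancing time (a new reading comes with each control period).
- imaging.read_camera(name): name is "scene" or "top" or "wrist"; returns a dict with "color" (384x512x3 uint8, red, green, blue), "z_map" (384x512 float32, mm along the optical axis (not along the pixel's ray), 0 where there is no reading), "intrinsics" (3x3 intrinsics, pixels), "camera_from_world" (4x4, takes a point from world to camera coordinates). Camera axes: x right, y up, looking along -z (the intrinsics and any distortion apply to the point x, -y, -z); pixel columns grow to the right and rows downward; lengths in mm; the calibration is good to about 2 mm. A picture is of the moment at which its call begins.
- env.job_done(): hands the job in; it is judged then, once.
Trained networks look in the newest picture that a camera, given by its name, has taken for a name from the list of things; names that differ only in an ending like _2 or _b are one class to them, and where a whole thing is asked for, a point or a joint stands for the part that bears it (a point fixed in the world has none). Each returns a list of dicts, best first, with "confidence" (0 to 1); they miss things now and then, are a little off and sometimes report something else, mostly with a low value. They report only what shows in the picture. A call takes as long as a camera call. They do not tell look-alikes from the thing itself.
- spot_in(camera, target): "bbox" ([left, top, right, bottom] in pixels, round what is visible of it).
- mark_of(camera, target): "uv" ([column, row] in pixels: a listed point, or the origin of a listed thing).
The state is a dict: "t": time; "joints": joint angles; "qvel": joint speeds; "tau": joint torques, N m; "eef_pos": TCP position; "tcp_rot": TCP orientation; "ft_force": force on the tool from outside, world axes, zero at the start; "moment": the same for the moment, N m; "opening": opening from 0.0 (shut) to 1.0 (fully open); "grip_force": force on a finger pad.
Only numpy, scipy, OpenCV 4.12 (cv2) and the standard library are available. Lean on these libraries where they do the work, as an engineer would, in place of code of your own. Each camera call takes 0.05 s, during which the arm holds its last target. There are 200 camera calls.

## Working session

There is one attempt and no reset: what is moved stays moved. The work goes in short steps, Python scripts to look and compute and a tool call to move; the robot and the scene stay as the last step left them, time stands still between calls to the robot, and variables do not carry over. Pictures are saved under pics/ and viewed, at most 14 in all, crops included, and the job is handed in when it is done.

Besides the shell and the picture viewer there is one more tool, called after "Request:" in YAML: its name, and indented under it one key for each argument. step_arm: Moves the arm, as the interface text tells. Its arguments: {"type":"object","properties":{"increments":{"type":"array"},"fingers":{"type":"number"}},"required":["increments"]}

```bash
mkdir -p pics
cat > h.py <<'E'
import numpy as np, cv2
from cell import state, imaging, env, spot_in, mark_of
def cam(n,save=None):
    d=imaging.read_camera(n)
    if save: cv2.imwrite('pics/'+save,cv2.cvtColor(d['color'],cv2.COLOR_RGB2BGR))
    return d
def world(d,u,v,z=None,depth=None):
    """pixel -> world; on plane z, or with depth along axis"""
    K=d['intrinsics'];T=np.linalg.inv(d['camera_from_world'])
    r=np.array([(u-K[0,2])/K[0,0],-(v-K[1,2])/K[1,1],-1.0])
    c=T[:3,3];w=T[:3,:3]@r
    s=depth if depth is not None else (z-c[2])/w[2]
    return c+s*w
def cloud(d):
    K=d['intrinsics'];T=np.linalg.inv(d['camera_from_world']);Z=d['z_map']
    v,u=np.mgrid[:Z.shape[0],:Z.shape[1]]
    p=np.stack([(u-K[0,2])/K[0,0]*Z,-(v-K[1,2])/K[1,1]*Z,-Z],-1)
    return p@T[:3,:3].T+T[:3,3]
E
python3 - <<'E'
from h import *
print(state())
for c in ['top','scene']:
    d=cam(c,c+'0.png'); print(c,d['intrinsics'].tolist(),np.linalg.inv(d['camera_from_world']).round(3).tolist())
    for t in ['cabinet','compartment','door_handle','lock_slot','key','stand','can1','dish','bottle']:
        print(t,[(np.round(m['uv']).tolist(),round(m['confidence'],2)) for m in mark_of(c,t)])
    d2=d
E
```

```text
{'t': 0.0, 'joints': array([ 1.17039718e+00,  4.91550989e-01,  1.55945993e+00, -1.69828166e-05,
        1.09169637e+00, -1.05562215e-01]), 'qvel': array([0.00013991, 0.00034434, 0.00041925, 0.00119532, 0.00046182,
       0.00051285]), 'tau': array([-2.28753051e-03, -6.12633276e+01, -2.58190745e+01,  6.91461540e-02,
        4.81966313e-02, -6.03358490e-05]), 'eef_pos': array([181.47695145, 597.81277391, 214.06346487]), 'tcp_rot': array([-3.14048264e+00, -1.02466568e-04,  2.84676350e+00]), 'ft_force': array([-0.24370267, -0.40656571,  1.1457487 ]), 'moment': array([-0.06364905, -0.02015367,  0.00649622]), 'grip_force': 0.0, 'opening': 0.9995404783898895}
top [[411.6073462496317, 0.0, 262.31625332713077], [0.0, 411.6073462496317, 196.71644544216738], [0.0, 0.0, 1.0]] [[0.017, 0.992, -0.126, 443.34], [-1.0, 0.02, 0.023, -67.3], [0.026, 0.125, 0.992, 1062.195], [0.0, 0.0, 0.0, 1.0]]
cabinet [([161.0, 195.0], 0.65)]
compartment [([300.0, 239.0], 0.42)]
door_handle [([199.0, 177.0], 0.7)]
lock_slot [([138.0, 227.0], 0.85), ([302.0, 237.0], 0.19)]
key [([303.0, 238.0], 0.65)]
stand [([301.0, 240.0], 0.78)]
can1 [([308.0, 163.0], 0.92), ([364.0, 242.0], 0.89), ([352.0, 281.0], 0.73)]
dish [([201.0, 113.0], 0.95)]
bottle [([260.0, 111.0], 0.73)]
scene [[474.105451207758, 0.0, 258.5057035845844], [0.0, 474.105451207758, 190.16535154254066], [0.0, 0.0, 1.0]] [[-0.682, -0.592, 0.429, 1019.66], [0.731, -0.55, 0.404, 314.955], [-0.003, 0.589, 0.808, 921.52], [0.0, 0.0, 0.0, 1.0]]
cabinet [([354.0, 287.0], 0.85)]
compartment []
door_handle []
lock_slot [([404.0, 242.0], 0.62)]
key [([263.0, 165.0], 0.88), ([196.0, 209.0], 0.4)]
stand [([259.0, 166.0], 0.73)]
can1 [([218.0, 127.0], 0.98), ([197.0, 212.0], 0.95), ([252.0, 117.0], 0.83)]
dish [([255.0, 328.0], 0.97), ([402.0, 242.0], 0.27)]
bottle [([186.0, 283.0], 0.71)]
```

View pics/top0.png

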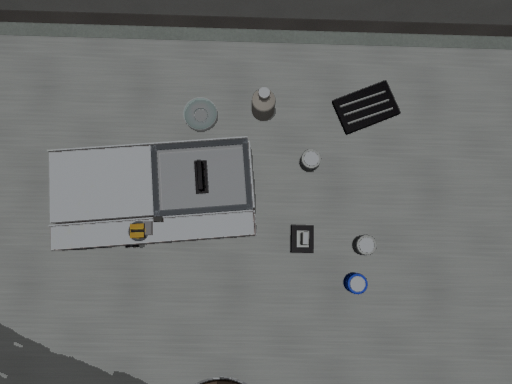

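View pics/scene0.png

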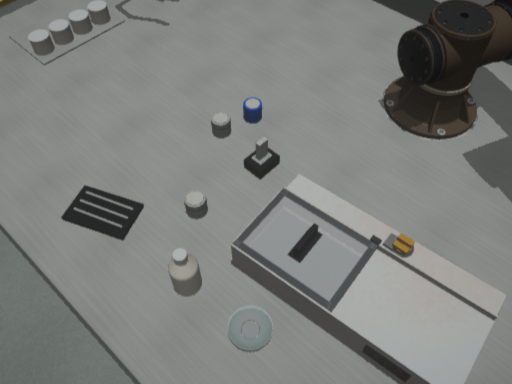

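```bash
cat > m.py <<'E'
from h import *
d=cam('top');P=cloud(d);z=P[...,2]
print('bench z',np.median(z[300:340,300:340]), np.isfinite(z).all(), (d['z_map']==0).sum())
def comp(mask,name,zz=None):
    n,l,s,c=cv2.connectedComponentsWithStats(mask.astype(np.uint8))
    for i in range(1,n):
        if s[i,4]<25: continue
        q=P[l==i]; r=cv2.minAreaRect(q[:,:2].astype(np.float32))
        print(name,s[i].tolist(),'mean',q.mean(0).round(1),'rect',np.round(r[0],1),np.round(r[1],1),round(r[2],2))
ok=d['z_map']>0
comp(ok&(z>72)&(z<95),'z72-95')
comp(ok&(z>43)&(z<56),'cans')
comp(ok&(z>24)&(z<40),'stand')
comp(ok&(z>97)&(z<150),'high')
hsv=cv2.cvtColor(d['color'],cv2.COLOR_RGB2HSV)
comp((hsv[...,0]>12)&(hsv[...,0]<32)&(hsv[...,1]>130)&(hsv[...,2]>80),'brass')
comp((hsv[...,0]>105)&(hsv[...,0]<130)&(hsv[...,1]>130)&(hsv[...,2]>50),'blue')
ds=cam('scene')
for u,v in [(40,48),(98,20),(221,118),(195,199),(252,103)]: print('scene',u,v,world(ds,u,v,depth=ds['z_map'][v,u]).round(0))
a=cv2.resize(cv2.cvtColor(d['color'],cv2.COLOR_RGB2BGR)[130:260,40:330],None,fx=2.75,fy=2.75,interpolation=cv2.INTER_CUBIC);cv2.imwrite('pics/top_crop.png',a)
E
python3 m.py
```

```text
bench z -1.5476272969034426 True 771
z72-95 [252, 90, 24, 23, 230] mean [799.5 -88.   85.5] rect [807.4 -89.2] [51.5 57.3] 0.43
z72-95 [47, 136, 208, 114, 19787] mean [574.5 176.7  81.4] rect [575.5 174.8] [241.7 485.6] 5.43
z72-95 [302, 232, 7, 13, 89] mean [ 471.  -192.6   89.2] rect [ 470.8 -193.1] [28.7 13.8] 0.2
cans [252, 107, 23, 9, 39] mean [788.8 -89.7  49.5] rect [791.7 -89.4] [20.1 56.3] 2.07
cans [301, 149, 20, 20, 302] mean [ 671.8 -211.3   49.2] rect [ 672.1 -211.4] [48.3 48.6] 35.26
cans [356, 235, 21, 20, 320] mean [ 458.7 -348.2   48.9] rect [ 458.6 -349.1] [46.6 49.1] 0.44
cans [347, 273, 21, 21, 335] mean [ 364.6 -325.2   48.9] rect [ 364.8 -325.6] [46.8 49.2] 40.38
stand [252, 109, 22, 10, 47] mean [787.4 -87.5  32.3] rect [790.5 -87.8] [54.7 20. ] 87.78
stand [291, 225, 23, 28, 526] mean [ 470.4 -192.2   30.1] rect [ 471.1 -193.1] [68.  56.1] 0.38
stand [345, 273, 10, 14, 27] mean [ 375.2 -306.1   33.9] rect [ 374.3 -307.4] [10.1 37. ] 62.31
high [256, 87, 16, 19, 202] mean [806.7 -88.6 117.3] rect [807.2 -89.8] [33.3 36.1] 6.53
high [197, 160, 7, 31, 177] mean [611.8  56.4 116.5] rect [612.8  57.3] [69.  12.1] 5.42
brass [130, 223, 14, 15, 169] mean [481.  201.4  95.9] rect [482.  202.2] [32.5 32.7] 1.03
blue [346, 273, 21, 21, 148] mean [ 365.1 -318.8   45.3] rect [ 364.9 -324.2] [48.2 47.2] 0.93
scene 40 48 [ 607. -965.   32.]
scene 98 20 [ 398. -970.   20.]
scene 221 118 [ 456. -345.   53.]
scene 195 199 [ 672. -207.   52.]
scene 252 103 [ 360. -328.   49.]
```

View pics/top_crop.png

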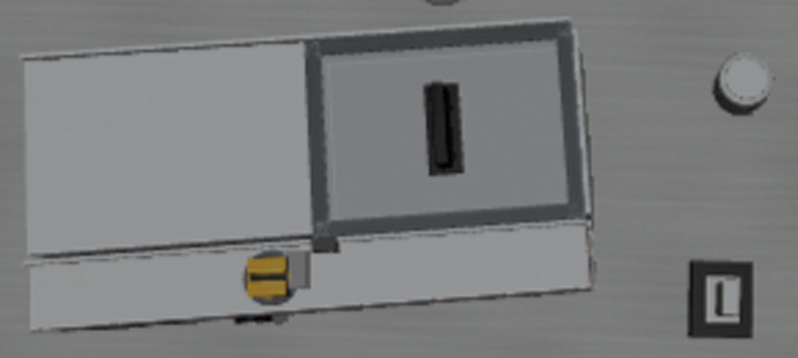

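Top view (upscaled crop): cabinet is turned about +5.4°, lock slot around (268,277) in the crop, pull around (442,128), key standing in the stand around (722,300). Two steel cans are on the bench. The blue one is a decoy, and the tray of four at y≈-0.97 m is out of reach. I'm heading to the key.

Request:
step_arm:
  increments:
    - {"slide": [-0.397, -0.348, 0], "roll": -0.295}
    - {"slide": [-0.397, -0.348, 0], "roll": -0.295}
    - {"slide": [-0.397, -0.348, 0], "roll": -0.295}
    - {"slide": [-0.397, -0.348, 0], "roll": -0.295}
    - {"slide": [-0.397, -0.348, 0], "roll": -0.295}
  fingers: 0.5

```text
t: 1.72
eef_pos: [347.4, 331.0, 214.9]
tcp_rot: [3.141, 0.001, -3.141]
ft_force: [0.5, 0.3, 0.1]
opening: 0.536
grip_force: 0.0
```

Request:
step_arm:
  increments:
    - {"slide": [-0.124, -0.45, 0]}
    - {"slide": [-0.124, -0.524, 0]}
    - {"slide": [-0.124, -0.524, 0]}
    - {"slide": [-0.124, -0.524, 0]}
    - {"slide": [-0.124, -0.524, 0]}

```text
invalid input at $.increments[0]: expected keys slide, roll
```

Request:
step_arm:
  increments:
    - {"slide": [-0.052, -0.224, 0]}
    - {"slide": [-0.052, -0.224, 0]}
    - {"slide": [-0.052, -0.224, 0]}
    - {"slide": [-0.052, -0.224, 0]}
    - {"slide": [-0.052, -0.224, 0]}

```text
invalid input at $.increments[0]: expected keys slide, roll
```

Run:
```python
from h import *
s=state();print(s['t'],s['eef_pos'],s['tcp_rot'],s['joints'])
d=cam('wrist','w1.png');P=cloud(d);z=P[...,2];ok=d['z_map']>0
for a,b,n in [(25,33,'stand'),(33,40,'flange'),(85,97,'keytop')]:
    m=(ok&(z>a)&(z<b)&(abs(P[...,0]-471)<60)&(abs(P[...,1]+193)<60)).astype(np.uint8)
    k,l,st,c=cv2.connectedComponentsWithStats(m)
    for i in range(1,k):
        if st[i,4]>100: print(n,st[i],P[l==i].mean(0).round(1),[np.round(x,1) for x in cv2.minAreaRect(P[l==i][:,:2].astype(np.float32))])
```

```text
1.725 [347.37636962 331.00761185 214.88389817] [ 3.14112056e+00  6.42040322e-04 -3.14106978e+00] [ 6.23492849e-01  2.84874848e-01  1.90339306e+00  1.08135459e-05
  9.52527871e-01 -9.47832768e-01]
```

View pics/w1.png

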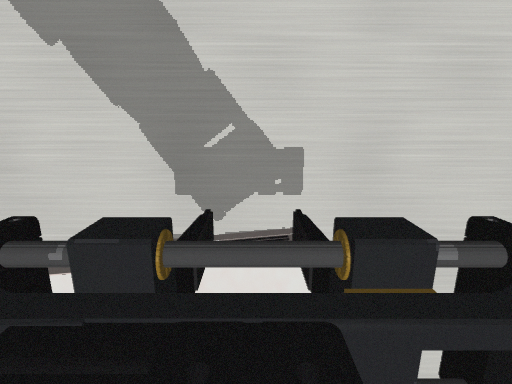

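Wrist picture: the gripper across the bottom (fingers at (208,240) and (300,240)), bare bench ahead. The move was refused because "roll" is required.

Request:
step_arm:
  increments:
    - {"slide": [-0.124, -0.524, 0], "roll": 0}
    - {"slide": [-0.124, -0.524, 0], "roll": 0}
    - {"slide": [-0.124, -0.524, 0], "roll": 0}
    - {"slide": [-0.124, -0.524, 0], "roll": 0}
    - {"slide": [-0.124, -0.524, 0], "roll": 0}

```text
t: 2.4
eef_pos: [418.9, 26.6, 214.9]
tcp_rot: [3.142, 0.001, -3.141]
ft_force: [0.7, 0.9, 0.5]
opening: 0.504
grip_force: 0.0
```

Request:
step_arm:
  increments:
    - {"slide": [-0.052, -0.22, 0], "roll": 0}
    - {"slide": [-0.052, -0.22, 0], "roll": 0}
    - {"slide": [-0.052, -0.22, 0], "roll": 0}
    - {"slide": [-0.052, -0.22, 0], "roll": 0}
    - {"slide": [-0.052, -0.22, 0], "roll": 0}

```text
t: 3.02
eef_pos: [470.9, -193.5, 214.3]
tcp_rot: [-3.142, 0.0, 3.139]
ft_force: [-0.6, 0.7, -0.4]
opening: 0.498
grip_force: 0.0
```

```bash
cat > key.py <<'E'
from h import *
s=state();print(s['t'],s['eef_pos'],s['tcp_rot'],s['joints'][5])
d=cam('wrist','w2.png');P=cloud(d);z=P[...,2];ok=d['z_map']>0
print('bench',np.median(z[20:80,200:300]))
for a,b,n in [(25,33,'stand'),(33,40,'flange'),(85,97,'keytop')]:
    m=(ok&(z>a)&(z<b)&(abs(P[...,0]-471)<60)&(abs(P[...,1]+193)<60)).astype(np.uint8)
    k,l,st,c=cv2.connectedComponentsWithStats(m)
    for i in range(1,k):
        if st[i,4]>100: print(n,st[i],P[l==i].mean(0).round(1),[np.round(x,1) for x in cv2.minAreaRect(P[l==i][:,:2].astype(np.float32))])
E
python3 key.py
```

```text
3.025 [ 470.90826352 -193.51198931  214.2781143 ] [-3.14155564e+00  6.78760112e-05  3.13868091e+00] -2.0875860326223803
bench 1.4354078948314566
stand [ 230  146   45   54 1424] [ 465.9 -192.7   31.4] [array([ 469.4, -192.9]), array([55.9, 69.5]), np.float64(89.9)]
flange [239 158  27  34 473] [ 466.6 -193.1   37.4] [array([ 470.4, -193.6]), array([32.6, 43.4]), np.float64(88.5)]
keytop [246 169  13  28 360] [ 468.4 -193.1   93.1] [array([ 468.9, -193.1]), array([13. , 29.2]), np.float64(89.7)]
```

Request:
step_arm:
  increments:
    - {"slide": [0.001, 0, 0.06], "roll": 0}
    - {"slide": [0.001, 0, 0.12], "roll": 0}
    - {"slide": [0.001, 0, 0.17], "roll": 0}
    - {"slide": [0.001, 0, 0.17], "roll": 0}
    - {"slide": [0.001, 0, 0.17], "roll": 0}

```text
t: 3.7
eef_pos: [470.3, -191.0, 46.3]
tcp_rot: [-3.141, 0.001, -3.14]
ft_force: [0.5, -0.6, 0.5]
opening: 0.498
grip_force: 0.0
```

Request:
step_arm:
  increments:
    - {"slide": [0, 0, 0], "roll": 0}
    - {"slide": [0, 0, 0], "roll": 0}
    - {"slide": [0, 0, 0], "roll": 0}
    - {"slide": [0, 0, 0], "roll": 0}
    - {"slide": [0, 0, 0], "roll": 0}
  fingers: 0

```text
t: 4.32
eef_pos: [469.8, -191.5, 45.0]
tcp_rot: [-3.141, 0.001, -3.141]
ft_force: [-1.3, -0.0, 7.1]
opening: 0.148
grip_force: 30.0
```

Request:
step_arm:
  increments:
    - {"slide": [0, 0, 0], "roll": 0}
    - {"slide": [0, 0, 0], "roll": 0}
    - {"slide": [0, 0, -0.02], "roll": 0}
    - {"slide": [0, 0, -0.07], "roll": 0}
    - {"slide": [0, 0, -0.12], "roll": 0}

```text
t: 4.95
eef_pos: [469.3, -191.2, 165.6]
tcp_rot: [3.141, -0.001, -3.142]
ft_force: [0.9, -0.6, -1.6]
opening: 0.144
grip_force: 30.0
```

Request:
step_arm:
  increments:
    - {"slide": [-0.013, 0.331, -0.03], "roll": 1.476}
    - {"slide": [-0.013, 0.331, -0.03], "roll": 1.476}
    - {"slide": [-0.013, 0.331, -0.03], "roll": 1.476}
    - {"slide": [-0.013, 0.331, -0.03], "roll": 1.476}
    - {"slide": [-0.013, 0.331, -0.03], "roll": 1.476}

```text
t: 5.58
eef_pos: [481.1, 83.7, 189.5]
tcp_rot: [-3.141, -0.0, 2.312]
ft_force: [1.3, 0.3, 0.4]
opening: 0.146
grip_force: 30.0
```

```bash
cat >> h.py <<'E'
def plan(x,y,z,yaw):
    s=state();p=s['eef_pos'];a=s['tcp_rot'][2]
    dx,dy=x-p[0],y-p[1]
    print('t %.2f at'%s['t'],p.round(1),s['tcp_rot'].round(3),'F',s['ft_force'].round(1))
    print('slide mm',np.round([dx*np.cos(a)+dy*np.sin(a),dx*np.sin(a)-dy*np.cos(a),p[2]-z],1),'roll',round((a-yaw+np.pi)%(2*np.pi)-np.pi,4))
E
python3 -c "
from h import *
plan(482,140,195,1.665)"
```

```text
t 5.58 at [481.1  83.7 189.5] [-3.141 -0.     2.312] F [1.3 0.3 0.4]
slide mm [40.9 38.7 -5.5] roll 0.6475
```

Request:
step_arm:
  increments:
    - {"slide": [0.041, 0.039, -0.005], "roll": 0.647}
    - {"slide": [0.041, 0.039, -0.005], "roll": 0.647}
    - {"slide": [0.041, 0.039, -0.005], "roll": 0.647}
    - {"slide": [0.041, 0.039, -0.005], "roll": 0.647}
    - {"slide": [0.041, 0.039, -0.005], "roll": 0.647}

```text
t: 6.2
eef_pos: [482.0, 138.6, 194.2]
tcp_rot: [-3.141, -0.0, 1.672]
ft_force: [-0.7, 0.1, -0.7]
opening: 0.148
grip_force: 30.0
```

```bash
cat > lock.py <<'E'
from h import *
plan(482,202,150,1.665)
for c in ['wrist','top']:
    d=cam(c,c+'_lock.png');P=cloud(d)
    hsv=cv2.cvtColor(d['color'],cv2.COLOR_RGB2HSV)
    m=((hsv[...,0]>10)&(hsv[...,0]<34)&(hsv[...,1]>120)&(hsv[...,2]>60)&(d['z_map']>0)&(abs(P[...,2]-96)<6)&(abs(P[...,0]-482)<30)&(abs(P[...,1]-202)<30))
    v,u=np.nonzero(m); print(c,m.sum(),[world(d,u.min(),v.mean(),98).round(1)] if m.any() else '')
    if m.any():
        w=np.array([world(d,a,b,98)[:2] for a,b in zip(u,v)],np.float32)
        print('meanZ',P[m][:,2].mean().round(1),'centroid',w.mean(0),'circle',cv2.minEnclosingCircle(w),'rect',cv2.minAreaRect(w))
        cl=cv2.fitEllipse(cv2.convexHull(np.stack([u,v],1).astype(np.int32))); print('ellipse',world(d,*cl[0],98).round(1))
    print(mark_of(c,'lock_slot')[:2])
    for r in mark_of(c,'lock_slot')[:1]: print(world(d,*r['uv'],98).round(1))
E
python3 lock.py
```

```text
t 6.20 at [482.  138.6 194.2] [-3.141 -0.     1.672] F [-0.7  0.1 -0.7]
slide mm [63.1  6.4 44.2] roll 0.0068
wrist 1068 [array([463. , 200.4,  98. ])]
meanZ 98.6 centroid [480.04684 202.09026] circle ((480.2336120605469, 201.8706512451172), 21.854398727416992) rect ((479.7344970703125, 202.3602752685547), (33.81947708129883, 33.78458786010742), 3.958644390106201)
ellipse [480.5 202.6  98. ]
[{'uv': [256.1, 123.9], 'confidence': 0.89}]
[478.7 203.1  98. ]
top 0 
[]
```

View pics/wrist_lock.png

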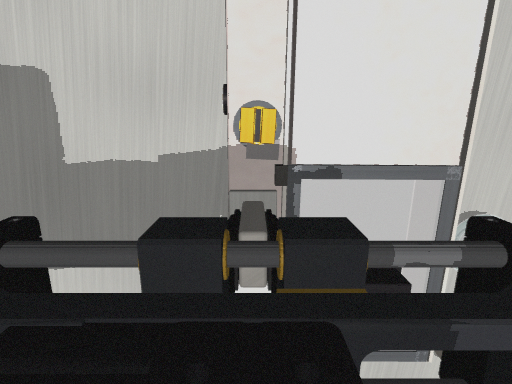

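```bash
cat > l2.py <<'E'
from h import *
d=cam('wrist');s=state();p=s['eef_pos'];a=s['tcp_rot'][2]
P=cloud(d);ok=d['z_map']>0
ex=np.array([np.cos(a),np.sin(a)]);ey=np.array([np.sin(a),-np.cos(a)])
Q=np.stack([(P[...,:2]-p[:2])@ex,(P[...,:2]-p[:2])@ey,P[...,2]-p[2]],-1)
# key pixels: light gray between the fingers
g=d['color'].astype(int);sub=np.zeros(ok.shape,bool);sub[195:292,232:276]=1
for r in range(200,292,12):
    print(r,[(c,Q[r,c].round(1).tolist(),int(g[r,c].mean())) for c in range(236,274,6)][::1] if r in(212,224,272,284) else '')
m=sub&ok&(g.mean(-1)>90)&(Q[...,2]>-40)&(abs(Q[...,1])<20)
for lo in range(-40,60,8):
    k=m&(Q[...,2]>=lo)&(Q[...,2]<lo+8)
    if k.sum()>20: print('h',lo,k.sum(),'x',Q[k][:,0].min().round(1),Q[k][:,0].max().round(1),'y',np.percentile(Q[k][:,1],[2,98]).round(1))
# slot: dark gap within brass rows
hsv=cv2.cvtColor(d['color'],cv2.COLOR_RGB2HSV)
b=((hsv[...,0]>10)&(hsv[...,0]<34)&(hsv[...,1]>120)&(hsv[...,2]>60)&(abs(P[...,2]-98)<7))
pts=[]
for r in range(105,148):
    c=np.nonzero(b[r,225:290])[0]+225
    if len(c)<10: continue
    gaps=np.diff(c); i=gaps.argmax()
    if gaps[i]>=4: pts.append(((c[i]+c[i+1])/2,r,gaps[i]))
pts=np.array(pts);w=np.array([world(d,u,v,98)[:2] for u,v,_ in pts])
f=np.polyfit(w[:,1],w[:,0],1);print(len(pts),'slot yaw',np.pi/2+np.arctan(-f[0]),'x at y202.3',np.polyval(f,202.3),'yrange',w[:,1].min(),w[:,1].max(),'tool yaw',a,'gap px',np.median(pts[:,2]))
E
python3 l2.py
```

```text
200 
212 [(236, [65.8, -0.0, 171.5], 18), (242, [15.5, -6.1, 17.2], 71), (248, [16.1, -2.6, 19.0], 70), (254, [16.1, 0.8, 19.0], 74), (260, [15.9, 4.3, 18.4], 73), (266, [11.6, 8.4, 5.0], 22), (272, [7.8, 13.0, -6.6], 120)]
224 [(236, [12.3, -9.0, 28.1], 10), (242, [15.8, -5.3, 37.6], 73), (248, [16.0, -2.3, 38.0], 71), (254, [16.3, 0.7, 38.8], 72), (260, [15.7, 3.8, 37.3], 72), (266, [11.0, 7.5, 24.8], 41), (272, [12.0, 10.6, 27.4], 15)]
236 
248 
260 
272 [(236, [-0.7, -7.5, 55.6], 35), (242, [-4.6, -5.1, 48.9], 137), (248, [-4.7, -2.2, 48.7], 137), (254, [-4.9, 0.7, 48.3], 135), (260, [-5.2, 3.7, 47.9], 134), (266, [-6.1, 6.7, 46.3], 95), (272, [2.5, 8.5, 61.3], 14)]
284 [(236, [-5.8, -7.5, 57.2], 43), (242, [-11.5, -5.2, 48.2], 133), (248, [-11.5, -2.2, 48.2], 132), (254, [-11.2, 0.7, 48.8], 137), (260, [-11.6, 3.7, 48.1], 136), (266, [-12.2, 6.7, 47.1], 148), (272, [-1.9, 8.4, 63.4], 12)]
h -16 131 x 5.7 19.1 y [-13.1  14.5]
h -8 357 x 6.7 19.5 y [-13.7  15. ]
h 40 309 x -14.1 16.0 y [-6.6  6.7]
h 48 488 x -13.3 16.0 y [-6.1  5.9]
35 slot yaw 1.612420797925915 x at y202.3 479.9546202857668 yrange 186.38761806332326 217.5726992169398 tool yaw 1.671618943910664 gap px 8.0
```

```bash
python3 -c "
from h import *
plan(480.2,201.2,132,1.612)"
```

```text
t 6.55 at [482.1 138.5 194.4] [ 3.142 -0.     1.672] F [ 1.1 -0.1 -0.6]
slide mm [62.6  4.4 62.4] roll 0.0596
```

Request:
step_arm:
  increments:
    - {"slide": [0.0626, 0.0044, 0], "roll": 0.06}
    - {"slide": [0.0626, 0.0044, 0.03], "roll": 0.06}
    - {"slide": [0.0626, 0.0044, 0.06], "roll": 0.06}
    - {"slide": [0.0626, 0.0044, 0.062], "roll": 0.06}
    - {"slide": [0.0626, 0.0044, 0.062], "roll": 0.06}

```text
t: 7.18
eef_pos: [480.7, 201.3, 133.1]
tcp_rot: [3.141, -0.0, 1.611]
ft_force: [-0.4, 0.1, -1.2]
opening: 0.152
grip_force: 30.0
```

```bash
python3 -c "
from h import *
plan(480.2,201.2,118,1.612)"
```

```text
t 7.17 at [480.7 201.3 133.1] [ 3.141 -0.     1.611] F [-0.4  0.1 -1.2]
slide mm [-0.1 -0.5 15.1] roll -0.0011
```

Lower gently in small increments.

Request:
step_arm:
  increments:
    - {"slide": [0, -0.0004, 0.003], "roll": 0}
    - {"slide": [0, -0.0004, 0.006], "roll": 0}
    - {"slide": [0, -0.0004, 0.008], "roll": 0}
    - {"slide": [0, -0.0004, 0.009], "roll": 0}
    - {"slide": [0, -0.0004, 0.009], "roll": 0}

```text
t: 7.8
eef_pos: [479.9, 201.3, 123.4]
tcp_rot: [-3.142, -0.0, 1.611]
ft_force: [-0.1, -0.2, -0.7]
opening: 0.147
grip_force: 30.0
```

Request:
step_arm:
  increments:
    - {"slide": [0, 0, 0.002], "roll": 0}
    - {"slide": [0, 0, 0.004], "roll": 0}
    - {"slide": [0, 0, 0.005], "roll": 0}
    - {"slide": [0, 0, 0.005], "roll": 0}
    - {"slide": [0, 0, 0.005], "roll": 0}

```text
t: 8.43
eef_pos: [479.9, 201.3, 118.4]
tcp_rot: [3.142, -0.0, 1.611]
ft_force: [0.2, 0.6, -1.2]
opening: 0.145
grip_force: 30.0
```

Request:
step_arm:
  increments:
    - {"slide": [0, 0, 0], "roll": 0.18}
    - {"slide": [0, 0, 0], "roll": 0.36}
    - {"slide": [0, 0, 0], "roll": 0.54}
    - {"slide": [0, 0, 0], "roll": 0.72}
    - {"slide": [0, 0, 0], "roll": 0.9}

```text
t: 9.05
eef_pos: [480.2, 201.2, 118.5]
tcp_rot: [3.141, -0.001, 0.705]
ft_force: [1.7, -1.4, -1.9]
opening: 0.147
grip_force: 30.0
```

Request:
step_arm:
  increments:
    - {"slide": [0, 0, 0], "roll": 0.18}
    - {"slide": [0, 0, 0], "roll": 0.36}
    - {"slide": [0, 0, 0], "roll": 0.54}
    - {"slide": [0, 0, 0], "roll": 0.66}
    - {"slide": [0, 0, 0], "roll": 0.7}

```text
t: 9.68
eef_pos: [480.2, 201.1, 118.5]
tcp_rot: [3.141, -0.001, 0.009]
ft_force: [0.9, -1.9, -1.7]
opening: 0.143
grip_force: 30.0
```

```bash
python3 -c "
from h import *
plan(480,202,118,0.09);print(state()['moment'])
d=cam('top','t2.png');a=cv2.cvtColor(d['color'],cv2.COLOR_RGB2BGR)
e=cv2.cvtColor(cam('wrist','w5.png')['color'],cv2.COLOR_RGB2BGR)[60:260,130:380]
s=cv2.cvtColor(cam('scene')['color'],cv2.COLOR_RGB2BGR)[190:290,340:465]
cv2.imwrite('pics/t2c.png',np.hstack([cv2.resize(e,(400,320)),cv2.resize(s,(400,320))]))"
```

```text
t 9.68 at [480.2 201.1 118.5] [ 3.141e+00 -1.000e-03  9.000e-03] F [ 0.9 -1.9 -1.7]
slide mm [-0.2 -0.9  0.5] roll -0.0813
[-0.4878356  -0.2021868   0.03467075]
```

View pics/t2c.png

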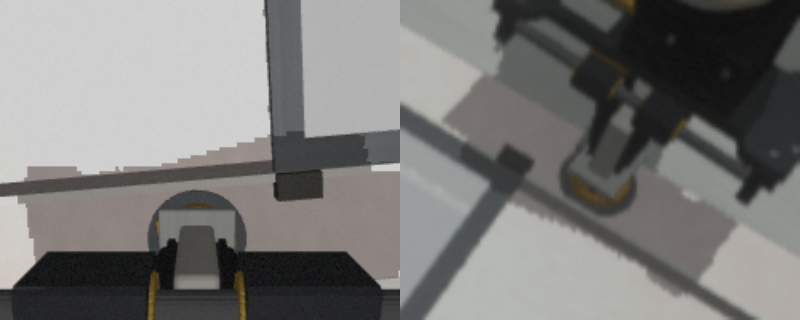

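Lock head turned: the tongue no longer points to the window lug in the left view (the lug at (298,185) is clear of it). I'm nudging a bit further to the stop, then withdrawing the key.

Request:
step_arm:
  increments:
    - {"slide": [0, 0, 0], "roll": 0.05}
    - {"slide": [0, 0, 0], "roll": 0.05}
    - {"slide": [0, 0, 0], "roll": -0.05}
    - {"slide": [0, 0, -0.03], "roll": -0.05}
    - {"slide": [0, 0, -0.07], "roll": 0}

```text
t: 10.45
eef_pos: [479.1, 201.3, 188.6]
tcp_rot: [3.141, 0.003, 0.012]
ft_force: [0.4, 0.4, -0.0]
opening: 0.145
grip_force: 30.0
```

```bash
python3 -c "
from h import *
plan(468.5,-192,175,0)
d=cam('wrist')
def f():
    P=cloud(d);hsv=cv2.cvtColor(d['color'],cv2.COLOR_RGB2HSV)
    return ((hsv[...,0]>10)&(hsv[...,0]<34)&(hsv[...,1]>120)&(abs(P[...,2]-96)<8)).sum()
print(f())
d=cam('top','t3.png')"
```

```text
t 10.45 at [479.1 201.3 188.6] [3.141e+00 3.000e-03 1.200e-02] F [ 0.4  0.4 -0. ]
slide mm [-15.3 393.2  13.6] roll 0.0117
529
```

Request:
step_arm:
  increments:
    - {"slide": [-0.0107, 0.393, 0], "roll": 0.012}
    - {"slide": [-0.0107, 0.393, 0], "roll": 0.012}
    - {"slide": [-0.0107, 0.393, 0], "roll": 0.012}
    - {"slide": [-0.0107, 0.393, 0], "roll": 0.012}
    - {"slide": [-0.0107, 0.393, 0], "roll": 0.012}

```text
t: 11.18
eef_pos: [474.2, -112.9, 187.9]
tcp_rot: [-3.141, 0.0, 0.001]
ft_force: [0.3, -0.1, -1.1]
opening: 0.146
grip_force: 30.0
```

```bash
cat > bars.py <<'E'
from h import *
d=cam('top','t3.png');P=cloud(d)
a=cv2.cvtColor(d['color'],cv2.COLOR_RGB2BGR)[205:250,110:175]
cv2.imwrite('pics/t3c.png',cv2.resize(a,None,fx=8,fy=8,interpolation=cv2.INTER_CUBIC))
z=P[...,2];ok=d['z_map']>0
m=(ok&(z>43)&(z<56)).astype(np.uint8)
k,l,st,c=cv2.connectedComponentsWithStats(m)
for i in range(1,k):
    if st[i,4]>200: print('can',st[i,4],cv2.minEnclosingCircle(P[l==i][:,:2].astype(np.float32)),d['color'][l==i].mean(0).round())
E
python3 bars.py; python3 -c "
from h import *
plan(468.5,-192,175,0)"
```

```text
can 300 ((672.4771118164062, -211.8380584716797), 24.916248321533203) [154. 157. 158.]
can 322 ((459.10040283203125, -348.9801025390625), 24.989126205444336) [154. 156. 157.]
can 338 ((364.864013671875, -325.4549865722656), 25.07989501953125) [116. 132. 163.]
t 11.22 at [ 474.5 -118.9  187.9] [ 3.14e+00 -0.00e+00 -2.00e-03] F [ 0.8 -5.3 -0.3]
slide mm [-5.8 73.1 12.9] roll -0.0023
```

View pics/t3c.png

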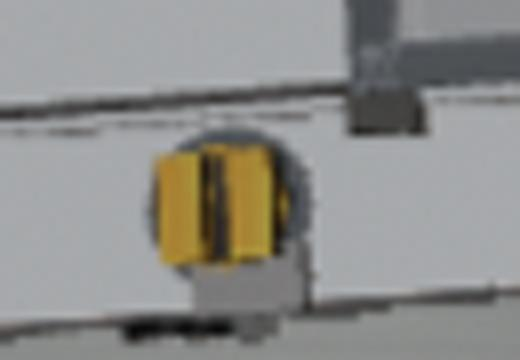

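Crop: the slot runs along cabinet x and the tongue points to -x at (250,285), so the catch is unlocked. I'm returning the key.

```bash
python3 -c "
from h import *
plan(468.5,-192,175,0)"
```

```text
t 11.22 at [ 474.5 -118.9  187.9] [ 3.14e+00 -0.00e+00 -2.00e-03] F [ 0.8 -5.3 -0.3]
slide mm [-5.8 73.1 12.9] roll -0.0023
```

Request:
step_arm:
  increments:
    - {"slide": [-0.006, 0.073, 0.01], "roll": 0}
    - {"slide": [-0.006, 0.073, 0.07], "roll": 0}
    - {"slide": [-0.006, 0.073, 0.11], "roll": 0}
    - {"slide": [-0.006, 0.073, 0.11], "roll": 0}
    - {"slide": [-0.006, 0.073, 0.11], "roll": 0}

```text
t: 11.85
eef_pos: [469.2, -184.1, 79.4]
tcp_rot: [3.141, -0.001, -0.0]
ft_force: [0.8, -1.2, -0.3]
opening: 0.148
grip_force: 30.0
```

```bash
python3 -c "
from h import *
plan(468.5,-192,45,0)"
```

```text
t 11.85 at [ 469.2 -184.1   79.4] [ 3.141e+00 -1.000e-03 -0.000e+00] F [ 0.8 -1.2 -0.3]
slide mm [-0.7  7.9 34.4] roll -0.0
```

Request:
step_arm:
  increments:
    - {"slide": [-0.0007, 0.0079, 0], "roll": 0}
    - {"slide": [-0.0007, 0.0079, 0.01], "roll": 0}
    - {"slide": [-0.0007, 0.0079, 0.014], "roll": 0}
    - {"slide": [-0.0007, 0.0079, 0.014], "roll": 0}
    - {"slide": [-0.0007, 0.0079, 0.014], "roll": 0}

```text
t: 12.48
eef_pos: [468.0, -192.0, 64.4]
tcp_rot: [-3.141, 0.0, -0.001]
ft_force: [-0.1, 0.9, -0.6]
opening: 0.149
grip_force: 30.0
```

Request:
step_arm:
  increments:
    - {"slide": [0.0004, 0, 0.005], "roll": 0}
    - {"slide": [0.0004, 0, 0.01], "roll": 0}
    - {"slide": [0.0004, 0, 0.014], "roll": 0}
    - {"slide": [0.0004, 0, 0.018], "roll": 0}
    - {"slide": [0.0004, 0, 0.019], "roll": 0}

```text
t: 13.1
eef_pos: [468.3, -192.0, 45.0]
tcp_rot: [-3.141, 0.0, -0.001]
ft_force: [-0.6, -0.3, -1.1]
opening: 0.145
grip_force: 30.0
```

Request:
step_arm:
  increments:
    - {"slide": [0, 0, 0], "roll": 0}
    - {"slide": [0, 0, 0], "roll": 0}
    - {"slide": [0, 0, -0.04], "roll": 0}
    - {"slide": [0, 0, -0.1], "roll": 0}
    - {"slide": [0, 0, -0.14], "roll": 0}
  fingers: 0.4

```text
t: 13.72
eef_pos: [468.6, -192.2, 188.0]
tcp_rot: [3.141, -0.002, -0.001]
ft_force: [0.8, 0.3, -0.3]
opening: 0.4
grip_force: 0.0
```

```bash
sed -i 's/w2.png/w6.png/' key.py; python3 key.py; python3 -c "
from h import *
plan(612,57,185,0.095)"
```

```text
13.725 [ 468.61981547 -192.19557961  188.01077436] [ 3.14056524e+00 -1.95783358e-03 -1.02527777e-03] 1.052031200023981
bench 1.4592702765333172
stand [ 230  148   49   59 1633] [ 474.4 -194.5   31.2] [array([ 469.5, -192.8]), array([56.2, 70.4]), np.float64(89.7)]
flange [239 160  28  37 552] [ 472.1 -190.4   37.3] [array([ 469.5, -191.3]), array([31.8, 43. ]), np.float64(89.3)]
keytop [246 175  14  31 427] [ 469.5 -191.3   93. ] [array([ 468.6, -191.3]), array([29.9, 12.9]), np.float64(0.1)]
t 13.78 at [ 470.  -192.9  192.1] [ 3.138e+00 -7.000e-03 -1.000e-03] F [ 1.  -0.3  4.6]
slide mm [ 141.8 -250.     7.1] roll -0.0958
```

Key stands in the stand again. On to the window pull.

Request:
step_arm:
  increments:
    - {"slide": [0.142, -0.25, 0], "roll": -0.096}
    - {"slide": [0.142, -0.25, 0], "roll": -0.096}
    - {"slide": [0.142, -0.25, 0], "roll": -0.096}
    - {"slide": [0.142, -0.25, 0], "roll": -0.096}
    - {"slide": [0.142, -0.25, 0], "roll": -0.096}

```text
t: 14.4
eef_pos: [611.5, 60.4, 185.2]
tcp_rot: [-3.141, -0.0, 0.097]
ft_force: [-0.0, -1.3, 0.3]
opening: 0.401
grip_force: 0.0
```

```bash
cat > hd.py <<'E'
from h import *
d=cam('wrist');P=cloud(d);z=P[...,2];m=((d['z_map']>0)&(z>112)&(z<126)).astype(np.uint8)
k,l,st,c=cv2.connectedComponentsWithStats(m)
for i in range(1,k):
    if st[i,4]>150: print('handle',st[i],P[l==i].mean(0).round(1),[np.round(x,1) for x in cv2.minAreaRect(P[l==i][:,:2].astype(np.float32))])
plan(612,57,92,0.095)
E
python3 hd.py
```

```text
handle [ 250  158   14   78 1048] [614.2  58.3 121.1] [array([612.2,  57.9]), array([69.3, 11.4]), np.float64(5.5)]
t 14.45 at [612.8  63.  185.1] [-3.141e+00 -1.000e-03  9.800e-02] F [-2.1  1.7 -1.3]
slide mm [-1.4  5.9 93.1] roll 0.0028
```

Request:
step_arm:
  increments:
    - {"slide": [0, 0.004, 0.03], "roll": 0}
    - {"slide": [0, 0.004, 0.06], "roll": 0}
    - {"slide": [0, 0.004, 0.085], "roll": 0}
    - {"slide": [0, 0.004, 0.091], "roll": 0}
    - {"slide": [0, 0.004, 0.091], "roll": 0}

```text
t: 15.08
eef_pos: [611.1, 53.7, 94.7]
tcp_rot: [-3.142, -0.0, 0.095]
ft_force: [0.3, -0.1, -0.1]
opening: 0.397
grip_force: 0.0
```

Request:
step_arm:
  increments:
    - {"slide": [0, 0, 0], "roll": 0}
    - {"slide": [0, 0, 0], "roll": 0}
    - {"slide": [0, 0, 0], "roll": 0}
    - {"slide": [0, 0, 0], "roll": 0}
    - {"slide": [0, 0, 0], "roll": 0}
  fingers: 0

```text
t: 15.7
eef_pos: [611.0, 57.0, 95.1]
tcp_rot: [-3.138, -0.001, 0.095]
ft_force: [-0.3, 21.9, 2.5]
opening: 0.126
grip_force: 30.0
```

Request:
step_arm:
  increments:
    - {"slide": [0, -0.02, 0], "roll": 0}
    - {"slide": [0, -0.05, 0], "roll": 0}
    - {"slide": [0, -0.08, 0], "roll": 0}
    - {"slide": [0, -0.11, 0], "roll": 0}
    - {"slide": [0, -0.14, 0], "roll": 0}

```text
t: 16.32
eef_pos: [598.0, 194.3, 95.1]
tcp_rot: [3.141, -0.002, 0.095]
ft_force: [2.5, -2.4, 1.9]
opening: 0.122
grip_force: 30.0
```

Request:
step_arm:
  increments:
    - {"slide": [0, -0.03, 0], "roll": 0}
    - {"slide": [0, -0.06, 0], "roll": 0}
    - {"slide": [0, -0.075, 0], "roll": 0}
    - {"slide": [0, -0.082, 0], "roll": 0}
    - {"slide": [0, -0.085, 0], "roll": 0}

```text
t: 16.95
eef_pos: [590.2, 276.3, 95.1]
tcp_rot: [3.139, -0.001, 0.096]
ft_force: [3.0, -22.2, 9.5]
opening: 0.126
grip_force: 30.0
```

Request:
step_arm:
  increments:
    - {"slide": [0, 0.003, 0], "roll": 0}
    - {"slide": [0, 0.003, 0], "roll": 0}
    - {"slide": [0, 0.003, 0], "roll": 0}
    - {"slide": [0, 0.003, -0.05], "roll": 0}
    - {"slide": [0, 0.003, -0.1], "roll": 0}
  fingers: 0.4

```text
t: 17.58
eef_pos: [589.7, 274.8, 195.1]
tcp_rot: [3.141, 0.001, 0.095]
ft_force: [0.5, -0.2, -0.5]
opening: 0.401
grip_force: 0.0
```

```bash
python3 bars.py; python3 -c "
from h import *
plan(671.5,-211.5,200,1.665)"
```

```text
can 302 ((672.2850341796875, -211.98390197753906), 25.023269653320312) [144. 147. 147.]
can 323 ((459.06341552734375, -349.1832580566406), 24.933250427246094) [143. 146. 146.]
can 334 ((364.6690673828125, -325.42620849609375), 24.880550384521484) [109. 124. 153.]
t 17.62 at [591.8 275.7 202.6] [-3.139 -0.008  0.095] F [0.8 0.3 5.1]
slide mm [ 33.  492.6   2.6] roll -1.5699
```

Request:
step_arm:
  increments:
    - {"slide": [0.035, 0.492, 0], "roll": -1.57}
    - {"slide": [0.035, 0.492, 0], "roll": -1.57}
    - {"slide": [0.035, 0.492, 0], "roll": -1.57}
    - {"slide": [0.035, 0.492, 0], "roll": -1.57}
    - {"slide": [0.035, 0.492, 0], "roll": -1.57}
  fingers: 0.8

```text
t: 18.25
eef_pos: [640.1, -23.7, 194.3]
tcp_rot: [-3.142, -0.0, 1.004]
ft_force: [0.8, 0.8, 0.5]
opening: 0.792
grip_force: 0.0
```

```bash
python3 -c "
from h import *
plan(671.5,-211.5,110,1.665)"
```

```text
t 18.25 at [640.1 -23.7 194.3] [-3.142 -0.     1.004] F [0.8 0.8 0.5]
slide mm [-141.6  127.3   84.3] roll -0.6612
```

Request:
step_arm:
  increments:
    - {"slide": [-0.1416, 0.1273, 0], "roll": -0.661}
    - {"slide": [-0.1416, 0.1273, 0], "roll": -0.661}
    - {"slide": [-0.1416, 0.1273, 0.02], "roll": -0.661}
    - {"slide": [-0.1416, 0.1273, 0.084], "roll": -0.661}
    - {"slide": [-0.1416, 0.1273, 0.084], "roll": -0.661}

```text
t: 18.88
eef_pos: [668.0, -209.8, 106.0]
tcp_rot: [-3.134, -0.004, 1.656]
ft_force: [-0.5, 0.2, -0.3]
opening: 0.8
grip_force: 0.0
```

```bash
cat > can.py <<'E'
from h import *
import sys
x,y=float(sys.argv[1]),float(sys.argv[2])
for c in ['wrist','top']:
    d=cam(c);P=cloud(d);z=P[...,2];m=((d['z_map']>0)&(z>44)&(z<56)&(abs(P[...,0]-x)<60)&(abs(P[...,1]-y)<60)).astype(np.uint8)
    k,l,st,cc=cv2.connectedComponentsWithStats(m)
    for i in range(1,k):
        if st[i,4]>150: print(c,st[i],cv2.minEnclosingCircle(P[l==i][:,:2].astype(np.float32)))
plan(x,y,20,1.665)
E
python3 can.py 671.5 -211.5
```

```text
wrist [ 227  175   59   58 2617] ((670.5616455078125, -211.09654235839844), 24.86405372619629)
t 18.98 at [ 670.4 -209.3  110.9] [-3.141e+00 -1.000e-03  1.657e+00] F [-0.7  0.   2. ]
slide mm [-2.3  0.9 90.9] roll -0.0083
```

Request:
step_arm:
  increments:
    - {"slide": [-0.0018, 0, 0.03], "roll": 0}
    - {"slide": [-0.0018, 0, 0.06], "roll": 0}
    - {"slide": [-0.0018, 0, 0.085], "roll": 0}
    - {"slide": [-0.0018, 0, 0.09], "roll": 0}
    - {"slide": [-0.0018, 0, 0.09], "roll": 0}

```text
t: 19.6
eef_pos: [671.4, -211.4, 22.4]
tcp_rot: [3.139, 0.001, 1.659]
ft_force: [0.0, -0.3, -0.3]
opening: 0.801
grip_force: 0.0
```

Request:
step_arm:
  increments:
    - {"slide": [0, 0, 0], "roll": 0}
    - {"slide": [0, 0, 0], "roll": 0}
    - {"slide": [0, 0, 0], "roll": 0}
    - {"slide": [0, 0, 0], "roll": 0}
    - {"slide": [0, 0, -0.01], "roll": 0}
  fingers: 0

```text
t: 20.23
eef_pos: [669.9, -211.5, 29.9]
tcp_rot: [-3.14, -0.001, 1.659]
ft_force: [-0.2, 0.2, -1.1]
opening: 0.521
grip_force: 30.0
```

Request:
step_arm:
  increments:
    - {"slide": [0, 0, -0.03], "roll": 0}
    - {"slide": [0, 0, -0.06], "roll": 0}
    - {"slide": [0, 0, -0.1], "roll": 0}
    - {"slide": [0, 0, -0.14], "roll": 0}
    - {"slide": [0, 0, -0.14], "roll": 0}

```text
t: 20.85
eef_pos: [671.4, -212.2, 174.2]
tcp_rot: [3.137, 0.003, 1.659]
ft_force: [0.8, -0.2, -2.0]
opening: 0.52
grip_force: 30.0
```

Run:
```python
from h import *
d=cam('top');P=cloud(d);z=P[...,2]
# compartment: floor pixels
m=((d['z_map']>0)&(z>12)&(z<28)&(abs(P[...,0]-612)<100)&(abs(P[...,1]-57)<130)).astype(np.uint8)
k,l,st,c=cv2.connectedComponentsWithStats(m)
for i in range(1,k):
    if st[i,4]>300: print('floor',st[i],[np.round(x,1) for x in cv2.minAreaRect(P[l==i][:,:2].astype(np.float32))],P[l==i].mean(0).round(1))
m=((d['z_map']>0)&(z>110)&(z<126)&(P[...,1]>200)&(P[...,1]<350)).astype(np.uint8)
print('handle',[np.round(x,1) for x in cv2.minAreaRect(P[m>0][:,:2].astype(np.float32))])
C=np.array([612.5,57.6]);a=0.0955
for x,y in [(0,-60),(0,20)]:
    w=C+[x*np.cos(a)-y*np.sin(a),x*np.sin(a)+y*np.cos(a)];print(x,y,w.round(1));plan(w[0],w[1],150,1.665)
```

```text
floor [ 158  146   93   70 5673] [array([615. ,  58.1]), array([165.2, 225.9]), np.float64(5.5)] [614.3  59.   19.9]
handle [array([592.8, 275.8]), array([70.6, 13.7]), np.float64(6.5)]
0 -60 [618.2  -2.1]
t 20.90 at [ 670.6 -211.8  171.8] [3.140e+00 1.000e-03 1.659e+00] F [ 0.7  0.5 -1.8]
slide mm [213.5 -33.8  21.8] roll -0.0064
0 20 [610.6  77.5]
t 20.90 at [ 670.6 -211.8  171.8] [3.140e+00 1.000e-03 1.659e+00] F [ 0.7  0.5 -1.8]
slide mm [293.5 -34.4  21.8] roll -0.0064
```

Request:
step_arm:
  increments:
    - {"slide": [0.2138, -0.0328, 0], "roll": -0.006}
    - {"slide": [0.2138, -0.0328, 0], "roll": -0.006}
    - {"slide": [0.2138, -0.0328, 0], "roll": -0.006}
    - {"slide": [0.2138, -0.0328, 0], "roll": -0.006}
    - {"slide": [0.2138, -0.0328, 0], "roll": -0.006}

```text
t: 21.52
eef_pos: [617.9, 0.4, 169.2]
tcp_rot: [-3.139, -0.001, 1.667]
ft_force: [-0.2, -1.4, -0.9]
opening: 0.518
grip_force: 30.0
```

Request:
step_arm:
  increments:
    - {"slide": [0, 0, 0], "roll": 0}
    - {"slide": [0, 0, 0.03], "roll": 0}
    - {"slide": [0, 0, 0.06], "roll": 0}
    - {"slide": [0, 0, 0.08], "roll": 0}
    - {"slide": [0, 0, 0.08], "roll": 0}

```text
t: 22.15
eef_pos: [618.3, -2.8, 88.6]
tcp_rot: [-3.138, -0.001, 1.663]
ft_force: [0.6, 0.2, -1.1]
opening: 0.519
grip_force: 30.0
```

Request:
step_arm:
  increments:
    - {"slide": [0, 0, 0.025], "roll": 0}
    - {"slide": [0, 0, 0.038], "roll": 0}
    - {"slide": [0, 0, 0.043], "roll": 0}
    - {"slide": [0, 0, 0.043], "roll": 0}
    - {"slide": [0, 0, 0.043], "roll": 0}

```text
t: 22.78
eef_pos: [619.3, -1.7, 48.1]
tcp_rot: [3.141, 0.0, 1.665]
ft_force: [-0.1, -0.3, -1.6]
opening: 0.522
grip_force: 30.0
```

Request:
step_arm:
  increments:
    - {"slide": [0, 0, 0.001], "roll": 0}
    - {"slide": [0, 0, 0.002], "roll": 0}
    - {"slide": [0, 0, 0.003], "roll": 0}
    - {"slide": [0, 0, 0.003], "roll": 0}
    - {"slide": [0, 0, 0.003], "roll": 0}

```text
t: 23.4
eef_pos: [619.0, -1.6, 44.4]
tcp_rot: [-3.142, -0.0, 1.665]
ft_force: [-0.6, -0.5, -1.8]
opening: 0.52
grip_force: 30.0
```

Request:
step_arm:
  increments:
    - {"slide": [0, 0, 0.001], "roll": 0}
    - {"slide": [0, 0, 0.002], "roll": 0}
    - {"slide": [0, 0, 0.003], "roll": 0}
    - {"slide": [0, 0, 0.003], "roll": 0}
    - {"slide": [0, 0, 0.003], "roll": 0}

```text
t: 24.02
eef_pos: [619.0, -1.6, 41.4]
tcp_rot: [3.142, -0.0, 1.665]
ft_force: [-0.7, 0.3, -1.1]
opening: 0.524
grip_force: 30.0
```

Request:
step_arm:
  increments:
    - {"slide": [0, 0, 0.0005], "roll": 0}
    - {"slide": [0, 0, 0.001], "roll": 0}
    - {"slide": [0, 0, 0.001], "roll": 0}
    - {"slide": [0, 0, 0.001], "roll": 0}
    - {"slide": [0, 0, 0.001], "roll": 0}

```text
t: 24.65
eef_pos: [619.0, -1.6, 40.8]
tcp_rot: [3.141, -0.0, 1.665]
ft_force: [-2.1, -0.5, 6.7]
opening: 0.526
grip_force: 30.0
```

Request:
step_arm:
  increments:
    - {"slide": [0, 0, 0], "roll": 0}
    - {"slide": [0, 0, 0], "roll": 0}
    - {"slide": [0, 0, 0], "roll": 0}
    - {"slide": [0, 0, -0.04], "roll": 0}
    - {"slide": [0, 0, -0.1], "roll": 0}
  fingers: 0.8

```text
t: 25.28
eef_pos: [618.2, -1.6, 140.0]
tcp_rot: [-3.138, -0.001, 1.665]
ft_force: [0.7, 0.9, -0.3]
opening: 0.8
grip_force: 0.0
```

```bash
python3 bars.py; python3 -c "
from h import *
plan(458,-348.7,150,1.665)"
```

```text
can 323 ((458.83184814453125, -348.665771484375), 25.16098976135254) [177. 180. 181.]
can 339 ((364.9364013671875, -325.6162109375), 25.242782592773438) [134. 153. 188.]
t 25.32 at [621.4  -1.8 149. ] [3.133e+00 2.000e-03 1.665e+00] F [2.5 1.  6.9]
slide mm [-330.1 -195.2   -1. ] roll -0.0003
```

Request:
step_arm:
  increments:
    - {"slide": [-0.331, -0.194, -0.03], "roll": 0}
    - {"slide": [-0.331, -0.194, -0.03], "roll": 0}
    - {"slide": [-0.331, -0.194, -0.03], "roll": 0}
    - {"slide": [-0.331, -0.194, -0.03], "roll": 0}
    - {"slide": [-0.331, -0.194, -0.03], "roll": 0}

```text
t: 25.95
eef_pos: [486.3, -285.7, 164.9]
tcp_rot: [3.141, 0.0, 1.665]
ft_force: [0.7, -0.4, 0.3]
opening: 0.803
grip_force: 0.0
```

```bash
python3 -c "
from h import *
plan(458,-348.7,110,1.665)"
```

```text
t 25.95 at [ 486.3 -285.7  164.9] [3.141 0.    1.665] F [ 0.7 -0.4  0.3]
slide mm [-60.  -34.1  54.9] roll -0.0003
```

Request:
step_arm:
  increments:
    - {"slide": [-0.06, -0.034, 0], "roll": 0}
    - {"slide": [-0.06, -0.034, 0.03], "roll": 0}
    - {"slide": [-0.06, -0.034, 0.055], "roll": 0}
    - {"slide": [-0.06, -0.034, 0.055], "roll": 0}
    - {"slide": [-0.06, -0.034, 0.055], "roll": 0}

```text
t: 26.58
eef_pos: [459.5, -347.0, 110.5]
tcp_rot: [3.141, 0.001, 1.665]
ft_force: [0.0, -0.1, -0.3]
opening: 0.797
grip_force: 0.0
```

```bash
python3 can.py 458 -348.7; python3 bars.py
```

```text
wrist [ 221  174   57   56 2524] ((457.009521484375, -348.73382568359375), 24.991079330444336)
top [357 235  14  18 158] ((460.9497985839844, -344.7425842285156), 23.957775115966797)
t 26.68 at [ 459.6 -347.   110.8] [3.140e+00 1.000e-03 1.665e+00] F [0.5 0.  0.4]
slide mm [-1.6 -1.8 90.8] roll 0.0001
```

Request:
step_arm:
  increments:
    - {"slide": [-0.0015, -0.0025, 0.03], "roll": 0}
    - {"slide": [-0.0015, -0.0025, 0.06], "roll": 0}
    - {"slide": [-0.0015, -0.0025, 0.085], "roll": 0}
    - {"slide": [-0.0015, -0.0025, 0.09], "roll": 0}
    - {"slide": [-0.0015, -0.0025, 0.09], "roll": 0}

```text
t: 27.35
eef_pos: [457.0, -348.8, 20.4]
tcp_rot: [3.141, 0.0, 1.665]
ft_force: [0.1, -0.8, 0.6]
opening: 0.801
grip_force: 0.0
```

Request:
step_arm:
  increments:
    - {"slide": [0, 0, 0], "roll": 0}
    - {"slide": [0, 0, 0], "roll": 0}
    - {"slide": [0, 0, 0], "roll": 0}
    - {"slide": [0, 0, 0], "roll": 0}
    - {"slide": [0, 0, -0.01], "roll": 0}
  fingers: 0

```text
t: 27.98
eef_pos: [456.4, -348.3, 29.5]
tcp_rot: [-3.141, -0.001, 1.665]
ft_force: [-0.3, 0.3, -2.6]
opening: 0.521
grip_force: 30.0
```

Request:
step_arm:
  increments:
    - {"slide": [0, 0, -0.03], "roll": 0}
    - {"slide": [0, 0, -0.07], "roll": 0}
    - {"slide": [0, 0, -0.12], "roll": 0}
    - {"slide": [0, 0, -0.15], "roll": 0}
    - {"slide": [0, 0, -0.15], "roll": 0}

```text
t: 28.6
eef_pos: [457.2, -349.1, 182.0]
tcp_rot: [3.139, 0.003, 1.665]
ft_force: [0.6, 0.3, -2.7]
opening: 0.519
grip_force: 30.0
```

```bash
cat > comp.py <<'E'
from h import *
d=cam('top','t4.png');P=cloud(d);z=P[...,2]
C=np.array([613.5,58]);a=0.0955
m=((d['z_map']>0)&(z>63)&(z<76)&(abs(P[...,0]-612)<80)&(abs(P[...,1]-57)<115)).astype(np.uint8)
k,l,st,c=cv2.connectedComponentsWithStats(m)
for i in range(1,k):
    if st[i,4]>150:
        q=np.array(cv2.minEnclosingCircle(P[l==i][:,:2].astype(np.float32))[0]);e=q-C
        print('can in comp',st[i],q.round(1),'local',np.round([e@[np.cos(a),np.sin(a)],e@[-np.sin(a),np.cos(a)]],1),'z',P[l==i][:,2].mean().round(1))
w=C+[-20*np.sin(a),20*np.cos(a)];print(w.round(1));plan(w[0],w[1],170,1.665)
E
python3 comp.py
```

```text
can in comp [217 166  20  20 324] [620.4  -2.1] local [  1.1 -60.5] z 69.2
[611.6  77.9]
t 28.65 at [ 456.6 -348.6  180.1] [3.141e+00 1.000e-03 1.665e+00] F [ 0.6 -0.6 -1.9]
slide mm [410.1 194.2  10.1] roll -0.0004
```

Request:
step_arm:
  increments:
    - {"slide": [0.41, 0.1935, 0], "roll": 0}
    - {"slide": [0.41, 0.1935, 0], "roll": 0}
    - {"slide": [0.41, 0.1935, 0], "roll": 0}
    - {"slide": [0.41, 0.1935, 0], "roll": 0}
    - {"slide": [0.41, 0.1935, 0], "roll": 0}

```text
t: 29.28
eef_pos: [562.8, -52.7, 177.9]
tcp_rot: [-3.139, -0.001, 1.664]
ft_force: [0.8, -0.9, -2.7]
opening: 0.521
grip_force: 30.0
```

```bash
python3 comp.py | tail -2
```

```text
t 29.32 at [564.3 -46.7 178. ] [-3.140e+00 -3.000e-03  1.667e+00] F [-0.9  5.2 -2.1]
slide mm [119.5  59.    8. ] roll 0.0024
```

Request:
step_arm:
  increments:
    - {"slide": [0.126, 0.06, 0], "roll": 0}
    - {"slide": [0.126, 0.06, 0], "roll": 0}
    - {"slide": [0.126, 0.06, 0.02], "roll": 0}
    - {"slide": [0.126, 0.06, 0.06], "roll": 0}
    - {"slide": [0.126, 0.06, 0.06], "roll": 0}

```text
t: 29.95
eef_pos: [608.7, 75.9, 115.7]
tcp_rot: [-3.134, -0.001, 1.665]
ft_force: [-0.8, 0.5, -1.2]
opening: 0.521
grip_force: 30.0
```

Request:
step_arm:
  increments:
    - {"slide": [0, 0, 0.02], "roll": 0}
    - {"slide": [0, 0, 0.03], "roll": 0}
    - {"slide": [0, 0, 0.03], "roll": 0}
    - {"slide": [0, 0, 0.03], "roll": 0}
    - {"slide": [0, 0, 0.03], "roll": 0}

```text
t: 30.58
eef_pos: [611.2, 76.3, 90.5]
tcp_rot: [3.141, -0.0, 1.665]
ft_force: [0.5, 0.7, -1.8]
opening: 0.523
grip_force: 30.0
```

Request:
step_arm:
  increments:
    - {"slide": [0, 0, 0.025], "roll": 0}
    - {"slide": [0, 0, 0.04], "roll": 0}
    - {"slide": [0, 0, 0.046], "roll": 0}
    - {"slide": [0, 0, 0.047], "roll": 0}
    - {"slide": [0, 0, 0.047], "roll": 0}

```text
t: 31.2
eef_pos: [611.2, 76.3, 43.3]
tcp_rot: [3.141, -0.0, 1.665]
ft_force: [0.1, 1.1, -1.6]
opening: 0.519
grip_force: 30.0
```

Request:
step_arm:
  increments:
    - {"slide": [0, 0, 0.001], "roll": 0}
    - {"slide": [0, 0, 0.002], "roll": 0}
    - {"slide": [0, 0, 0.003], "roll": 0}
    - {"slide": [0, 0, 0.003], "roll": 0}
    - {"slide": [0, 0, 0.003], "roll": 0}

```text
t: 31.82
eef_pos: [611.0, 76.3, 40.2]
tcp_rot: [3.141, -0.0, 1.665]
ft_force: [-2.1, -0.5, 5.8]
opening: 0.52
grip_force: 30.0
```

Touched down at 40.2 mm (upward force 5.8 N). Releasing.

Request:
step_arm:
  increments:
    - {"slide": [0, 0, 0], "roll": 0}
    - {"slide": [0, 0, 0], "roll": 0}
    - {"slide": [0, 0, 0], "roll": 0}
    - {"slide": [0, 0, -0.04], "roll": 0}
    - {"slide": [0, 0, -0.1], "roll": 0}
  fingers: 0.8

```text
t: 32.45
eef_pos: [610.2, 76.3, 139.4]
tcp_rot: [-3.138, -0.0, 1.664]
ft_force: [-0.1, 0.3, -0.6]
opening: 0.798
grip_force: 0.0
```

Request:
step_arm:
  increments:
    - {"slide": [0.05, 0, -0.05], "roll": 0.18}
    - {"slide": [0.1, 0, -0.05], "roll": 0.36}
    - {"slide": [0.15, -0.01, -0.05], "roll": 0.54}
    - {"slide": [0.2, -0.02, -0.05], "roll": 0.72}
    - {"slide": [0.2, -0.02, -0.05], "roll": 0.9}
  fingers: 0.4

```text
t: 33.08
eef_pos: [571.0, 276.6, 189.7]
tcp_rot: [-3.141, -0.0, 0.763]
ft_force: [0.0, -1.0, -0.0]
opening: 0.403
grip_force: 0.0
```

```bash
python3 comp.py; python3 bars.py; python3 -c "
from h import *
plan(591,275.5,180,0.095)
d=cam('wrist','w7.png')"
```

```text
can in comp [217 166  20  20 325] [620.5  -2. ] local [  1.3 -60.4] z 69.0
can in comp [185 168  20  21 325] [612.4  75.5] local [ 0.5 17.5] z 68.9
[611.6  77.9]
t 33.12 at [571.6 275.3 189.7] [-3.141 -0.     0.753] F [ 0.3  0.3 -0.3]
slide mm [-105.7  171.4   19.7] roll -0.9124
can 337 ((364.3828125, -325.74102783203125), 24.98741340637207) [108. 124. 152.]
t 33.17 at [571.9 274.4 189.6] [-3.142  0.     0.764] F [-0.1 -1.1  0.3]
slide mm [14.6 12.4  9.6] roll 0.669
```

View pics/t4.png

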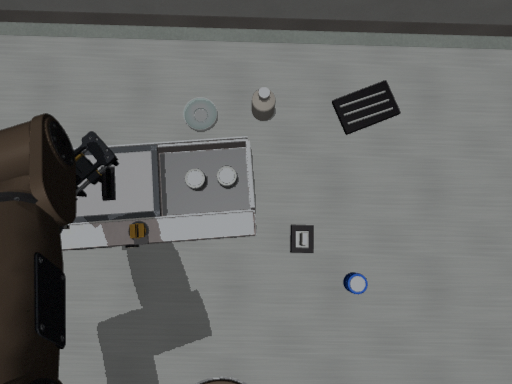

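Both cans stand in the compartment at (195,178) and (227,176), and no other real can is on the bench. Now closing the window.

Request:
step_arm:
  increments:
    - {"slide": [0.0146, 0.0124, 0], "roll": 0.669}
    - {"slide": [0.0146, 0.0124, 0], "roll": 0.669}
    - {"slide": [0.0146, 0.0124, 0], "roll": 0.669}
    - {"slide": [0.0146, 0.0124, 0.03], "roll": 0.669}
    - {"slide": [0.0146, 0.0124, 0.04], "roll": 0.669}

```text
t: 33.85
eef_pos: [591.1, 273.7, 148.3]
tcp_rot: [3.141, 0.002, 0.099]
ft_force: [-0.6, 0.0, 0.6]
opening: 0.398
grip_force: 0.0
```

```bash
sed -i 's/plan(612,57,92,0.095)/plan(591,275.5,94,0.095)/' hd.py; python3 hd.py
```

```text
handle [ 241  164   17   77 1229] [598.9 277.7 121.1] [array([597.1, 277.7]), array([58.1, 11.8]), np.float64(5.8)]
t 33.90 at [591.  273.8 147.7] [3.141e+00 3.000e-03 1.000e-01] F [-0.4 -0.5 -1.1]
slide mm [ 0.2 -1.7 53.7] roll 0.0048
```

Request:
step_arm:
  increments:
    - {"slide": [0, -0.003, 0.01], "roll": 0.004}
    - {"slide": [0, -0.003, 0.03], "roll": 0.004}
    - {"slide": [0, -0.003, 0.05], "roll": 0.004}
    - {"slide": [0, -0.003, 0.053], "roll": 0.004}
    - {"slide": [0, -0.003, 0.053], "roll": 0.004}

```text
t: 34.52
eef_pos: [591.5, 277.8, 97.4]
tcp_rot: [-3.141, -0.001, 0.092]
ft_force: [-0.0, 0.1, -0.5]
opening: 0.4
grip_force: 0.0
```

Request:
step_arm:
  increments:
    - {"slide": [0, 0, 0], "roll": 0}
    - {"slide": [0, 0, 0], "roll": 0}
    - {"slide": [0, 0, 0], "roll": 0}
    - {"slide": [0, 0, 0], "roll": 0}
    - {"slide": [0, 0, 0], "roll": 0}
  fingers: 0

```text
t: 35.15
eef_pos: [591.4, 276.3, 97.2]
tcp_rot: [3.14, 0.0, 0.092]
ft_force: [0.2, -8.6, 3.3]
opening: 0.124
grip_force: 30.0
```

Request:
step_arm:
  increments:
    - {"slide": [0, 0.02, 0], "roll": 0}
    - {"slide": [0, 0.05, 0], "roll": 0}
    - {"slide": [0, 0.08, 0], "roll": 0}
    - {"slide": [0, 0.11, 0], "roll": 0}
    - {"slide": [0, 0.14, 0], "roll": 0}

```text
t: 35.78
eef_pos: [604.6, 136.8, 97.2]
tcp_rot: [-3.141, -0.002, 0.092]
ft_force: [3.8, 3.9, -0.5]
opening: 0.125
grip_force: 30.0
```

Request:
step_arm:
  increments:
    - {"slide": [0, 0.03, 0], "roll": 0}
    - {"slide": [0, 0.055, 0], "roll": 0}
    - {"slide": [0, 0.07, 0], "roll": 0}
    - {"slide": [0, 0.075, 0], "roll": 0}
    - {"slide": [0, 0.077, 0], "roll": 0}

```text
t: 36.4
eef_pos: [611.7, 61.5, 97.1]
tcp_rot: [-3.141, -0.002, 0.091]
ft_force: [5.5, 2.1, 1.3]
opening: 0.123
grip_force: 30.0
```

Request:
step_arm:
  increments:
    - {"slide": [0, 0.002, 0], "roll": 0}
    - {"slide": [0, 0.004, 0], "roll": 0}
    - {"slide": [0, 0.006, 0], "roll": 0}
    - {"slide": [0, 0.006, 0], "roll": 0}
    - {"slide": [0, 0.006, 0], "roll": 0}

```text
t: 37.02
eef_pos: [612.1, 57.1, 97.2]
tcp_rot: [-3.14, -0.002, 0.092]
ft_force: [4.6, 9.2, 0.9]
opening: 0.121
grip_force: 30.0
```

Request:
step_arm:
  increments:
    - {"slide": [0, 0, 0], "roll": 0}
    - {"slide": [0, 0, 0], "roll": 0}
    - {"slide": [0, 0, 0], "roll": 0}
    - {"slide": [0, 0, -0.05], "roll": 0}
    - {"slide": [0, 0, -0.1], "roll": 0}
  fingers: 0.4

```text
t: 37.65
eef_pos: [611.2, 55.4, 197.6]
tcp_rot: [-3.141, 0.002, 0.091]
ft_force: [0.5, -0.5, 0.6]
opening: 0.398
grip_force: 0.0
```

```bash
sed -i 's/plan.*/plan(469,-191.3,185,0)/' hd.py; python3 hd.py
```

```text
handle [244 156  14  74 976] [613.7  58.2 121.1] [array([612.3,  58.3]), array([68.8, 11.8]), np.float64(5.5)]
t 37.70 at [613.5  55.5 204.6] [ 3.141 -0.008  0.092] F [ 0.2 -0.6  5.3]
slide mm [-166.4  232.6   19.6] roll 0.0915
```

Request:
step_arm:
  increments:
    - {"slide": [-0.165, 0.2326, 0], "roll": 0.0915}
    - {"slide": [-0.165, 0.2326, 0], "roll": 0.0915}
    - {"slide": [-0.165, 0.2326, 0], "roll": 0.0915}
    - {"slide": [-0.165, 0.2326, 0], "roll": 0.0915}
    - {"slide": [-0.165, 0.2326, 0], "roll": 0.0915}

```text
t: 38.33
eef_pos: [466.9, -193.1, 196.7]
tcp_rot: [3.142, 0.0, -0.002]
ft_force: [0.8, -0.7, -0.1]
opening: 0.396
grip_force: 0.0
```

```bash
python3 key.py; python3 -c "
from h import *
plan(469,-191.3,45,0)"
```

```text
38.325 [ 466.85144005 -193.14820297  196.74919421] [ 3.14154057e+00  1.48209837e-04 -1.88668160e-03] 1.049745750992898
bench 1.4502860516192868
stand [ 230  146   47   57 1568] [ 473.8 -194.2   31.4] [array([ 469.5, -192.9]), array([55.9, 70. ]), np.float64(89.9)]
flange [238 159  27  35 519] [ 472.2 -190.9   37.3] [array([ 468.7, -190.2]), array([42. , 31.6]), np.float64(0.2)]
keytop [245 171  14  30 406] [ 469.6 -191.2   93.1] [array([ 469.1, -191.2]), array([13.3, 29.3]), np.float64(89.9)]
t 38.38 at [ 465.9 -195.1  196.7] [ 3.141e+00  1.000e-03 -2.000e-03] F [-0.2 -2.3 -0.1]
slide mm [  3.1  -3.8 151.7] roll -0.0024
```

Request:
step_arm:
  increments:
    - {"slide": [0.0025, -0.002, 0.06], "roll": -0.002}
    - {"slide": [0.0025, -0.002, 0.09], "roll": -0.002}
    - {"slide": [0.0025, -0.002, 0.09], "roll": -0.002}
    - {"slide": [0.0025, -0.002, 0.09], "roll": -0.002}
    - {"slide": [0.0025, -0.002, 0.09], "roll": -0.002}

```text
t: 39.0
eef_pos: [471.6, -189.3, 108.1]
tcp_rot: [3.141, -0.002, 0.002]
ft_force: [0.3, 1.5, 1.1]
opening: 0.402
grip_force: 0.0
```

Request:
step_arm:
  increments:
    - {"slide": [-0.0023, 0.0022, 0.01], "roll": 0}
    - {"slide": [-0.0023, 0.0022, 0.04], "roll": 0}
    - {"slide": [-0.0023, 0.0022, 0.06], "roll": 0}
    - {"slide": [-0.0023, 0.0022, 0.063], "roll": 0}
    - {"slide": [-0.0023, 0.0022, 0.063], "roll": 0}

```text
t: 39.62
eef_pos: [468.8, -191.4, 44.0]
tcp_rot: [3.142, -0.0, 0.002]
ft_force: [0.5, 0.2, 0.8]
opening: 0.397
grip_force: 0.0
```

Request:
step_arm:
  increments:
    - {"slide": [0, 0, 0], "roll": 0}
    - {"slide": [0, 0, 0], "roll": 0}
    - {"slide": [0, 0, 0], "roll": 0}
    - {"slide": [0, 0, 0], "roll": 0}
    - {"slide": [0, 0, 0], "roll": 0}
  fingers: 0

```text
t: 40.25
eef_pos: [468.9, -191.5, 44.1]
tcp_rot: [3.141, -0.001, 0.002]
ft_force: [-0.6, -0.7, 5.9]
opening: 0.143
grip_force: 30.0
```

Request:
step_arm:
  increments:
    - {"slide": [0, 0, -0.03], "roll": 0}
    - {"slide": [0, 0, -0.08], "roll": 0}
    - {"slide": [0, 0, -0.13], "roll": 0}
    - {"slide": [0, 0, -0.145], "roll": 0}
    - {"slide": [0, 0, -0.145], "roll": 0}

```text
t: 40.88
eef_pos: [468.7, -191.2, 188.9]
tcp_rot: [3.141, -0.001, 0.002]
ft_force: [0.3, -0.5, -1.1]
opening: 0.145
grip_force: 30.0
```

```bash
python3 -c "
from h import *
plan(430,201,190,0.09)"
```

```text
t 40.88 at [ 468.7 -191.2  188.9] [ 3.141e+00 -1.000e-03  2.000e-03] F [ 0.3 -0.5 -1.1]
slide mm [ -37.9 -392.3   -1.1] roll -0.0878
```

Request:
step_arm:
  increments:
    - {"slide": [-0.043, -0.392, 0], "roll": -0.088}
    - {"slide": [-0.043, -0.392, 0], "roll": -0.088}
    - {"slide": [-0.043, -0.392, 0], "roll": -0.088}
    - {"slide": [-0.043, -0.392, 0], "roll": -0.088}
    - {"slide": [-0.043, -0.392, 0], "roll": -0.088}

```text
t: 41.5
eef_pos: [432.8, 121.1, 187.0]
tcp_rot: [-3.142, 0.003, 0.09]
ft_force: [1.3, -0.5, -1.3]
opening: 0.144
grip_force: 30.0
```

```bash
python3 -c "
from h import *
plan(425,200,190,0.09)"
```

```text
t 41.50 at [432.8 121.1 187. ] [-3.142e+00  3.000e-03  9.000e-02] F [ 1.3 -0.5 -1.3]
slide mm [ -0.7 -79.3  -3. ] roll -0.0003
```

Request:
step_arm:
  increments:
    - {"slide": [-0.0007, -0.079, 0], "roll": 0}
    - {"slide": [-0.0007, -0.079, 0], "roll": 0}
    - {"slide": [-0.0007, -0.079, 0], "roll": 0}
    - {"slide": [-0.0007, -0.079, 0], "roll": 0}
    - {"slide": [-0.0007, -0.079, 0], "roll": 0}

```text
t: 42.12
eef_pos: [426.4, 196.7, 188.5]
tcp_rot: [3.141, 0.0, 0.088]
ft_force: [0.5, -0.1, -1.2]
opening: 0.148
grip_force: 30.0
```

```bash
cat > l3.py <<'E'
from h import *
d=cam('wrist','w8.png');s=state();p=s['eef_pos'];a=s['tcp_rot'][2]
P=cloud(d);ok=d['z_map']>0
ex=np.array([np.cos(a),np.sin(a)]);ey=np.array([np.sin(a),-np.cos(a)])
Q=np.stack([(P[...,:2]-p[:2])@ex,(P[...,:2]-p[:2])@ey,P[...,2]-p[2]],-1)
g=d['color'].astype(int)
m=ok&(abs(Q[...,0])<25)&(abs(Q[...,1])<11)&(Q[...,2]>43)&(Q[...,2]<53)&(g.mean(-1)>60)
print('keytop',m.sum(),'x',np.percentile(Q[m][:,0],[1,99]).round(1),'y',np.percentile(Q[m][:,1],[2,98]).round(1),'z',np.median(Q[m][:,2]).round(1))
hsv=cv2.cvtColor(d['color'],cv2.COLOR_RGB2HSV)
b=((hsv[...,0]>10)&(hsv[...,0]<34)&(hsv[...,1]>120)&(hsv[...,2]>60)&(abs(P[...,2]-98)<7)&(abs(P[...,0]-480)<26)&(abs(P[...,1]-202)<26))
v,u=np.nonzero(b);print('brass px',u.min(),u.max(),v.min(),v.max())
pts=[]
for r in range(v.min()+1,v.max()):
    c=np.nonzero(b[r])[0]
    if len(c)<10: continue
    gp=np.diff(c);i=gp.argmax()
    if gp[i]>=4: pts.append(((c[i]+c[i+1])/2,r,gp[i]))
pts=np.array(pts);w=np.array([world(d,x,y,98)[:2] for x,y,_ in pts])
f=np.polyfit(w[:,0],w[:,1],1);print(len(pts),'slot yaw',np.arctan(f[0]),'y at x480.2',np.polyval(f,480.2),'xr',w[:,0].min(),w[:,0].max(),'gap',np.median(pts[:,2]))
plan(479.2,np.polyval(f,480.2),131,np.arctan(f[0]))
E
python3 l3.py
```

```text
keytop 931 x [-14.8  15. ] y [-7.2  6. ] z 48.9
brass px 235 271 116 152
35 slot yaw 0.1130445675487456 y at x480.2 201.92549793836037 xr 465.38143197952496 495.67402045579246 gap 8.0
t 42.17 at [426.5 196.8 188.7] [3.142 0.    0.088] F [-0.1  0.  -0.3]
slide mm [53.  -0.5 57.7] roll -0.0248
```

Request:
step_arm:
  increments:
    - {"slide": [0.0538, -0.0002, 0], "roll": -0.017}
    - {"slide": [0.0538, -0.0002, 0.02], "roll": -0.017}
    - {"slide": [0.0538, -0.0002, 0.055], "roll": -0.017}
    - {"slide": [0.0538, -0.0002, 0.057], "roll": -0.017}
    - {"slide": [0.0538, -0.0002, 0.057], "roll": -0.017}

```text
t: 42.8
eef_pos: [480.2, 202.6, 132.6]
tcp_rot: [-3.141, -0.001, 0.107]
ft_force: [0.2, 0.3, -0.1]
opening: 0.144
grip_force: 30.0
```

```bash
python3 -c "
from h import *
plan(480.2,201.7,117.5,0.105)"
```

```text
t 42.80 at [480.2 202.6 132.6] [-3.141e+00 -1.000e-03  1.070e-01] F [ 0.2  0.3 -0.1]
slide mm [-0.1  0.9 15.1] roll 0.0015
```

Request:
step_arm:
  increments:
    - {"slide": [0, 0.0008, 0.002], "roll": 0}
    - {"slide": [0, 0.0008, 0.005], "roll": 0}
    - {"slide": [0, 0.0008, 0.008], "roll": 0}
    - {"slide": [0, 0.0008, 0.009], "roll": 0}
    - {"slide": [0, 0.0008, 0.009], "roll": 0}

```text
t: 43.42
eef_pos: [479.8, 202.2, 122.7]
tcp_rot: [-3.142, 0.0, 0.107]
ft_force: [0.1, -0.3, -1.4]
opening: 0.148
grip_force: 30.0
```

Request:
step_arm:
  increments:
    - {"slide": [0, 0, 0.002], "roll": 0}
    - {"slide": [0, 0, 0.004], "roll": 0}
    - {"slide": [0, 0, 0.0055], "roll": 0}
    - {"slide": [0, 0, 0.0055], "roll": 0}
    - {"slide": [0, 0, 0.0055], "roll": 0}

```text
t: 44.05
eef_pos: [479.9, 202.1, 117.3]
tcp_rot: [-3.142, -0.0, 0.107]
ft_force: [0.0, -0.4, -0.7]
opening: 0.147
grip_force: 30.0
```

Request:
step_arm:
  increments:
    - {"slide": [0, 0, 0], "roll": -0.18}
    - {"slide": [0, 0, 0], "roll": -0.36}
    - {"slide": [0, 0, 0], "roll": -0.54}
    - {"slide": [0, 0, 0], "roll": -0.72}
    - {"slide": [0, 0, 0], "roll": -0.9}

```text
t: 44.68
eef_pos: [480.2, 201.4, 117.3]
tcp_rot: [3.141, 0.001, 1.013]
ft_force: [1.8, -5.9, -1.0]
opening: 0.146
grip_force: 30.0
```

Request:
step_arm:
  increments:
    - {"slide": [0, 0, 0], "roll": -0.18}
    - {"slide": [0, 0, 0], "roll": -0.36}
    - {"slide": [0, 0, 0], "roll": -0.54}
    - {"slide": [0, 0, 0], "roll": -0.68}
    - {"slide": [0, 0, 0], "roll": -0.75}

```text
t: 45.3
eef_pos: [480.0, 201.6, 117.3]
tcp_rot: [3.142, 0.001, 1.76]
ft_force: [1.2, -4.2, -0.9]
opening: 0.145
grip_force: 30.0
```

```bash
python3 -c "
from h import *
plan(480.2,201.7,117.5,1.76);print(state()['moment'])"
```

```text
t 45.30 at [480.  201.6 117.3] [3.142e+00 1.000e-03 1.760e+00] F [ 1.2 -4.2 -0.9]
slide mm [ 0.1  0.2 -0.2] roll 0.0005
[-1.01134798 -0.12688441 -0.04184825]
```

Request:
step_arm:
  increments:
    - {"slide": [0, 0, 0], "roll": -0.05}
    - {"slide": [0, 0, 0], "roll": -0.05}
    - {"slide": [0, 0, 0], "roll": 0.07}
    - {"slide": [0, 0, -0.03], "roll": 0.07}
    - {"slide": [0, 0, -0.07], "roll": 0.07}

```text
t: 45.92
eef_pos: [479.4, 202.2, 187.5]
tcp_rot: [-3.14, -0.0, 1.686]
ft_force: [-0.1, -0.1, -0.7]
opening: 0.15
grip_force: 30.0
```

Request:
step_arm:
  increments:
    - {"slide": [-0.06, 0, 0], "roll": 0}
    - {"slide": [-0.06, 0, 0], "roll": 0}
    - {"slide": [-0.06, 0, 0], "roll": 0}
    - {"slide": [-0.06, 0, 0], "roll": 0}
    - {"slide": [-0.06, 0, 0], "roll": 0}

```text
t: 46.55
eef_pos: [486.6, 143.3, 187.1]
tcp_rot: [-3.141, -0.0, 1.688]
ft_force: [-0.4, 0.0, -0.3]
opening: 0.147
grip_force: 30.0
```

```bash
python3 l2.py | tail -1; python3 -c "
from h import *
plan(469,-191.8,185,3.1416)"
```

```text
34 slot yaw 1.6765263195722202 x at y202.3 479.95072897717716 yrange 186.79978204260271 216.12109660657754 tool yaw 1.6880162892584218 gap px 8.0
t 46.60 at [486.6 143.2 187.1] [-3.141 -0.     1.688] F [-0.1 -0.6 -0.1]
slide mm [-330.6  -56.7    2.1] roll -1.4536
```

Request:
step_arm:
  increments:
    - {"slide": [-0.331, -0.0567, 0], "roll": -1.454}
    - {"slide": [-0.331, -0.0567, 0], "roll": -1.454}
    - {"slide": [-0.331, -0.0567, 0], "roll": -1.454}
    - {"slide": [-0.331, -0.0567, 0], "roll": -1.454}
    - {"slide": [-0.331, -0.0567, 0], "roll": -1.454}

```text
t: 47.22
eef_pos: [473.2, -131.2, 187.3]
tcp_rot: [3.141, 0.0, 2.511]
ft_force: [1.1, -0.1, -0.8]
opening: 0.149
grip_force: 30.0
```

```bash
python3 -c "
from h import *
plan(469.2,-192,185,3.1416)"
```

```text
t 47.23 at [ 473.2 -131.2  187.3] [3.141 0.    2.511] F [ 1.1 -0.1 -0.8]
slide mm [-32.6 -51.4   2.3] roll -0.631
```

Request:
step_arm:
  increments:
    - {"slide": [-0.0326, -0.0514, 0], "roll": -0.631}
    - {"slide": [-0.0326, -0.0514, 0], "roll": -0.631}
    - {"slide": [-0.0326, -0.0514, 0.03], "roll": -0.631}
    - {"slide": [-0.0326, -0.0514, 0.09], "roll": -0.631}
    - {"slide": [-0.0326, -0.0514, 0.11], "roll": -0.631}

```text
t: 47.85
eef_pos: [468.0, -189.7, 74.6]
tcp_rot: [3.14, -0.003, 3.137]
ft_force: [-0.4, 0.4, 0.1]
opening: 0.148
grip_force: 30.0
```

Request:
step_arm:
  increments:
    - {"slide": [0, 0, 0], "roll": 0}
    - {"slide": [0, 0, 0], "roll": 0}
    - {"slide": [0, 0, 0], "roll": 0}
    - {"slide": [0, 0, 0], "roll": 0}
    - {"slide": [0, 0, 0], "roll": 0}

```text
t: 48.48
eef_pos: [469.1, -190.6, 77.7]
tcp_rot: [-3.141, 0.001, 3.136]
ft_force: [0.1, -1.1, -0.2]
opening: 0.145
grip_force: 30.0
```

```bash
python3 -c "
from h import *
plan(469.2,-192,44.2,3.1416)"
```

```text
t 48.48 at [ 469.1 -190.6   77.7] [-3.141e+00  1.000e-03  3.136e+00] F [ 0.1 -1.1 -0.2]
slide mm [-0.1 -1.4 33.5] roll -0.006
```

Request:
step_arm:
  increments:
    - {"slide": [0, -0.0014, 0.005], "roll": -0.005}
    - {"slide": [0, -0.0014, 0.01], "roll": -0.005}
    - {"slide": [0, -0.0014, 0.015], "roll": -0.005}
    - {"slide": [0, -0.0014, 0.018], "roll": -0.005}
    - {"slide": [0, -0.0014, 0.02], "roll": -0.005}

```text
t: 49.1
eef_pos: [468.9, -191.9, 57.0]
tcp_rot: [3.141, -0.0, 3.141]
ft_force: [0.6, 0.1, -0.8]
opening: 0.147
grip_force: 30.0
```

Request:
step_arm:
  increments:
    - {"slide": [0, 0, 0.004], "roll": 0}
    - {"slide": [0, 0, 0.008], "roll": 0}
    - {"slide": [0, 0, 0.012], "roll": 0}
    - {"slide": [0, 0, 0.0132], "roll": 0}
    - {"slide": [0, 0, 0.0132], "roll": 0}

```text
t: 49.72
eef_pos: [468.9, -191.9, 44.1]
tcp_rot: [3.141, -0.0, 3.141]
ft_force: [-0.3, 1.9, 1.5]
opening: 0.149
grip_force: 30.0
```

Request:
step_arm:
  increments:
    - {"slide": [0, 0, 0], "roll": 0}
    - {"slide": [0, 0, 0], "roll": 0}
    - {"slide": [0, 0, 0], "roll": 0}
    - {"slide": [0, 0, -0.05], "roll": 0}
    - {"slide": [0, 0, -0.11], "roll": 0}
  fingers: 0.4

```text
t: 50.35
eef_pos: [468.5, -191.7, 154.6]
tcp_rot: [3.14, -0.002, 3.141]
ft_force: [0.8, -0.0, -0.4]
opening: 0.397
grip_force: 0.0
```

Request:
step_arm:
  increments:
    - {"slide": [0, 0, -0.05], "roll": 0}
    - {"slide": [0, 0, -0.05], "roll": 0}
    - {"slide": [0, 0, -0.05], "roll": 0}
    - {"slide": [0, 0, -0.05], "roll": 0}
    - {"slide": [0, 0, -0.05], "roll": 0}

```text
t: 50.98
eef_pos: [468.7, -191.8, 203.0]
tcp_rot: [3.14, -0.002, 3.141]
ft_force: [0.5, 0.4, 0.2]
opening: 0.397
grip_force: 0.0
```

```bash
python3 key.py
python3 - <<'E'
from h import *
d=cam('top','t9.png');P=cloud(d);z=P[...,2]
m=((d['z_map']>0)&(z>110)&(z<126)&(abs(P[...,0]-612)<60)&(abs(P[...,1]-57)<100))
print('handle',[np.round(x,1) for x in cv2.minAreaRect(P[m][:,:2].astype(np.float32))])
cv2.imwrite('pics/t9c.png',cv2.resize(cv2.cvtColor(d['color'],cv2.COLOR_RGB2BGR)[130:260,40:330],None,fx=2.75,fy=2.75,interpolation=cv2.INTER_CUBIC))
E
```

```text
50.975 [ 468.69668595 -191.81544942  202.98714058] [ 3.14048065e+00 -1.75336562e-03  3.14057745e+00] -2.088858147835953
bench 1.413921244517553
stand [ 228  148   46   57 1467] [ 465.5 -194.4   31.4] [array([ 469.6, -193.1]), array([56.1, 70.2]), np.float64(89.2)]
flange [239 160  28  35 500] [ 465.6 -190.8   37.3] [array([ 469.4, -190.8]), array([33.1, 42.5]), np.float64(89.7)]
keytop [246 172  14  30 399] [ 468.3 -190.9   93.1] [array([ 468.8, -190.8]), array([13.6, 29.7]), np.float64(89.7)]
handle [array([612.7,  57.6]), array([68.6, 12.4]), np.float64(5.7)]
```

View pics/t9c.png

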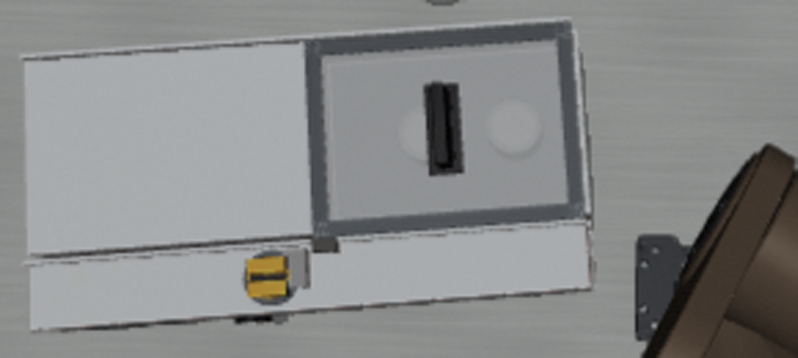

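The crop shows the window shut, with the cans under it at (420,135) and (515,128). The catch is locked (tongue at (300,268), towards -y), and the key stands in its stand. I'm handing in.

```bash
python3 -c "
from h import *
print(env.job_done())"
```

```text
the job is handed in; nothing more can be done
None
```

I handed the job in at about 51 s: final images show both canisters upright in the box, window shut, catch locked and the key standing in its stand; the judge's verdict was not returned.

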